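# Tip the filter out of its tray corner and lay it on the power sensor

## Robot

A 6-joint arm with a two-finger parallel gripper is mounted at the origin on a cart in front of the work surface, level with it; the furniture and walls round the work are solid. World frame = base frame: x ahead of the robot, y to its left, z up, the work surface at z = 0. Lengths are in mm, angles in degrees, forces in N, time in s.
With the tool pointing down it reaches from about 300 to 850 mm from the base axis. Payload 4.2 kg.
Tool frame: the origin (TCP) lies midway between the tips of the shut fingers; the grasp point (between the pads) lies 19 mm behind it; y points along the fingers, x is the direction in which the jaws open and shut, and the axes are right-handed (so a half turn about y gives the same grasp; the last joint's range is limited). The gripper opens to 91 mm and grips with 3 to 60 N. Pads are 32 mm wide; open, the fingers measure 118 mm over their backs; the gripper's body (76 mm by 178 mm) begins 60 mm behind the grasp point.
Start: joints at [75.172, 18.312, 89.639, -0, 72.044, -1.146], TCP at [136.011, 558.702, 182.576] pointing down, gripper open.
Joint ranges: [-177.97, 177.97], [-48.28, 115.42], [12.27, 149.76], [-77.06, 257.06], [2.81, 150.46], [-146.56, 146.56]. Speed limits (degrees/s): [147.25, 147.25, 180, 180, 180, 180].

## Interface

Orientations are given as [roll, pitch, yaw] about the fixed x, y, z axes, in that order (R = Rz(yaw) Ry(pitch) Rx(roll)).
In Python, from station import arm, capture, models gives the robot as it stands.
- The arm moves only by the tool move_arm, never from a script. Its argument "rows" is a list of rows, each an object of numbers: "dx", "dy", "dz": the shift along the tool's x, y, z each as a share of 0.2 m, from -1 to 1; "ax", "ay", "az": the turn, a rotation vector about the tool's x, y, z each as a share of 180 degrees, from -1 to 1; "jaw": the opening, from -1 (shut) to 1 (fully open). In form: [{"dx": .., "dy": .., "dz": .., "ax": .., "ay": .., "az": .., "jaw": ..}, ...]. A call has 1 to 5 rows; each row shifts and turns the commanded pose from where the row before left it, along the tool's axes as they then stand; what a row does not reach is not made up. A row lasts 1/10 s, in which the tool goes at most 50 mm and 8.59 degrees, less where a joint would pass 70% of its speed; a pose out of reach is approached as far as the arm can. A call with a number of a shift or a turn outside -1 to 1 is refused whole. A call with a gripper value outside its range is refused whole. The fingers move at their own pace and stop on an object; the grip force is fixed at half the most. Time passes only in rows, so rows that do not move let the fingers close. It gives the time, the measured TCP pose, the force and the opening at its end, in the units of the state.
- arm.get_state(): the state, without advancing time (a new reading comes with each control period).
- capture(name): name is "scene" or "side" or "wrist"; returns a dict with "frame" (400x640x3 uint8, red, green, blue), "depth" (400x640 float32, mm along the optical axis (not along the pixel's ray), 0 where there is no reading), "fx", "fy", "cx", "cy" (pixels), "world_from_camera" (4x4, takes a point from camera to world coordinates). Camera axes: x right, y up, looking along -z (the intrinsics and any distortion apply to the point x, -y, -z); pixel columns grow to the right and rows downward; lengths in mm; the calibration is good to about 2 mm. A picture is of the moment at which its call begins.
- arm.hand_in(): hands the job in, once; it reports no verdict.
Trained networks look in a picture, given as the dict that the camera call returned (one of the last four; its "shot" number tells which), for a name from the list of things; names that differ only in an ending like _2 or _b are one class to them, and where a whole thing is asked for, a point or a joint stands for the part that bears it (a point fixed in the world has none). Each returns a list of dicts, best first, with "score" (0 to 1); they miss things now and then, are a little off and sometimes report something else, mostly with a low value. They report only what shows in the picture. A call takes as long as a camera call. They do not tell look-alikes from the thing itself.
- models.trace(picture, query): "region" (400x640 bool, what is visible of it) and "box" ([left, top, right, bottom] in pixels, round what is visible of it).
The state is a dict: "t": time; "joint_positions": joint angles; "qvel": joint speeds; "tau": joint torques, N m; "eef_pos": TCP position; "ee_rot": TCP orientation; "contact_force": force on the tool from outside, world axes, zero at the start; "ft_torque": the same for the moment, N m; "finger_gap": opening from 0.0 (shut) to 1.0 (fully open).
Only numpy, scipy, OpenCV 4.12 (cv2) and the standard library are available. Lean on these libraries where they do the work, as an engineer would, in place of code of your own. Each camera call takes 0.05 s, during which the arm holds its last target.

## Task

Lift the red ball knob of the hinged grey tray so that the tray tips and the orange filter slides down from under the clear hood into the open corner between the blue fences, then let the tray back down level. Take the filter out of that corner and lay it flat, centred, on the round window on top of the black power sensor, and let go.

Things in the scene. Friction and masses are not known exactly. Their poses are not given: they have to be found in the camera images.
- tray_knob (a point): Centre of the red ball knob (22 mm dia.) on the tray's rear end, 50 mm above the bench when level. Grip it with fingers closing across the tray; the hood ends 24 mm in front of it. Lifting it tips the 0.3 kg tray (at most 0.6 rad) about a level hinge 138 mm in front of and 34 mm below it: at 0.5 rad it is 62 mm higher, 33 mm nearer the nest. Let go, the damped tray sinks back level by its weight.
- tray_nest (a point): Tray floor in the open corner, 26 mm above the bench, 10 mm above the hinge line: the filter's centre rests here between two 10 mm blue fences. +x points to hood and knob, y across. The corner's tip is cut away and the floor ends 12 mm in front, so grip along x: one finger before the corner, one over the floor behind (free for 65 mm; then the clear hood, 23 mm high). Slick: slides at 15 deg.
- filter_center (a point): Centre of the filter: a flat disc, 32 mm diameter, 6 mm thick, orange glass in a black ring, about 20 g; z is its axis. It starts lying flat on the tray floor under the clear hood.
- sensor_top (a point): Centre of the top of the power sensor, a loose black puck, 48 mm diameter, 18 mm high, with a cream-coloured ring (about 26 mm across) round a dark window on top; this point is 18 mm above the bench, z up. It stands on the bench off one end of the tray. A yellow tape roll (61 mm) and a smaller, plain black lens tube (30 mm) stand near too: not these.
Not all that is in view belongs to the job. Of the things like the part that bears sensor_top, leave any that is green; of the rest the smaller one is meant.

How it is judged (in metres and radians):
On the way, in this order (a step that is already met when the one before it is completed fails the run):
1. the tray is tipped by its knob (knob raised by 30 mm or more) (height (world z) of tray_knob above 0.08 m), for 0.1 s.
2. the tray is level again with the filter lying in its open corner (height (world z) of tray_knob below 0.056 m and distance between filter_center and tray_nest below 0.012 m), for 0.1 s.
At the end, for the whole second after the job is handed in: The filter lies at rest and flat (within 10 degrees) on top of the upright sensor, its centre within 11 mm of the middle of the sensor's window, the sensor standing on the bench, and the tray is back level (knob within 6 mm of its level height) (horizontal distance between filter_center and sensor_top below 0.011 m and z of filter_center in the frame of sensor_top between 0 and 0.006 m and angle between each of filter_center, sensor_top's own z axis and vertical below 0.17 rad and height (world z) of sensor_top below 0.022 m and height (world z) of tray_knob below 0.056 m); the robot touches nothing.
It also fails if it takes over 58 s, if anything falls off the work surface, if the arm or the gripper's body presses on something with over 40 N, if the wrist force passes 120 N, or if a joint passes its speed limit or range.

## Working session

There is one attempt and no reset: what is moved stays moved. The work goes in short steps, Python scripts to look and compute and a tool call to move; the robot and the scene stay as the last step left them, time stands still between calls to the robot, and variables do not carry over. Pictures are saved under pics/ and viewed, and the job is handed in when it is done.

Besides the shell and the picture viewer there is one more tool, called after "Request:" as name(argument=value, ...) on one line, values as JSON. move_arm: Moves the arm, as the interface text tells. Its arguments: {"type":"object","properties":{"rows":{"type":"array"}},"required":["rows"]}

```bash
ls; mkdir -p pics; python3 - <<'E'
from station import arm,capture,models
import cv2,pickle
print(arm.get_state())
for n in ["scene","side","wrist"]:
    c=capture(n); pickle.dump(c,open(f"pics/{n}0.pkl","wb"))
    cv2.imwrite(f"pics/{n}0.png",c["frame"][:,:,::-1])
    print(n,c.keys(),c["fx"],c["cx"],c["cy"],c["world_from_camera"].round(2).tolist() if hasattr(c["world_from_camera"],'round') else c["world_from_camera"])
    for q in ["tray_knob","tray_nest","filter_center","sensor_top"]:
        try:
            for r in models.trace(c,q)[:4]: print(q,round(r["score"],2),r["box"])
        except Exception as e: print(q,e)
E
```

```text
pics
{'t': 0.0, 'joint_positions': array([ 7.51727790e+01,  1.83531231e+01,  8.97084686e+01,  1.49616505e-03,
        7.20443090e+01, -1.14472971e+00]), 'qvel': array([-0.02640536,  0.13851955, -0.03460123, -0.01653475,  0.14866166,
        0.13487342]), 'tau': array([ 2.00242532e-03, -4.12452757e+01, -2.31972456e+01,  7.28594139e-02,
        4.57278709e-02, -1.53132542e-04]), 'eef_pos': array([135.84090056, 558.12407617, 181.69151806]), 'ee_rot': array([-89.99646216,   0.10585109,  76.31704938]), 'contact_force': array([-0.11028797, -0.31156761, -0.21291655]), 'ft_torque': array([0.00730883, 0.00097914, 0.01234405]), 'finger_gap': 1.0011348453700806}
scene dict_keys(['frame', 'depth', 'fx', 'fy', 'cx', 'cy', 'world_from_camera', 'shot']) 500.416096865911 317.09970541539303 195.41850623872998 [[-0.83, 0.43, -0.36, 259.44], [-0.56, -0.62, 0.55, 215.65], [0.01, 0.65, 0.76, 793.58], [0.0, 0.0, 0.0, 1.0]]
tray_knob 0.74 [310.7, 188.1, 389.9, 256.4]
tray_nest 0.89 [313.8, 192.3, 390.6, 257.5]
sensor_top 0.66 [203.2, 249.3, 227.0, 274.1]
sensor_top 0.61 [284.8, 194.6, 305.1, 218.4]
sensor_top 0.58 [233.9, 203.2, 265.4, 239.1]
side dict_keys(['frame', 'depth', 'fx', 'fy', 'cx', 'cy', 'world_from_camera', 'shot']) 491.82758915018223 315.36192631494595 196.4517255782259 [[0.89, 0.18, -0.43, 140.93], [-0.46, 0.38, -0.8, -1144.57], [0.02, 0.91, 0.42, 502.98], [0.0, 0.0, 0.0, 1.0]]
tray_knob 0.86 [261.9, 191.1, 323.1, 243.2]
tray_nest 0.74 [259.4, 192.1, 324.7, 244.6]
filter_center 0.43 [282.2, 208.8, 298.3, 216.9]
sensor_top 0.55 [330.0, 186.4, 351.1, 203.7]
sensor_top 0.48 [309.1, 173.0, 324.6, 182.5]
wrist dict_keys(['frame', 'depth', 'fx', 'fy', 'cx', 'cy', 'world_from_camera', 'shot']) 299.36414197231375 317.27101064793646 198.87316586473798 [[0.24, -0.94, -0.23, 72.58], [0.97, 0.23, 0.06, 574.95], [-0.0, -0.23, 0.97, 384.17], [0.0, 0.0, 0.0, 1.0]]
```

```bash
python3 - <<'E'
import cv2
a=cv2.imread("pics/scene0.png")[150:300,160:420]; b=cv2.imread("pics/side0.png")[150:265,220:390]
cv2.imwrite("pics/s1.png",cv2.resize(a,None,fx=3,fy=3,interpolation=2)); cv2.imwrite("pics/s2.png",cv2.resize(b,None,fx=4.5,fy=4.5,interpolation=2))
E
```

```text
(no output)
```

View pics/scene0.png

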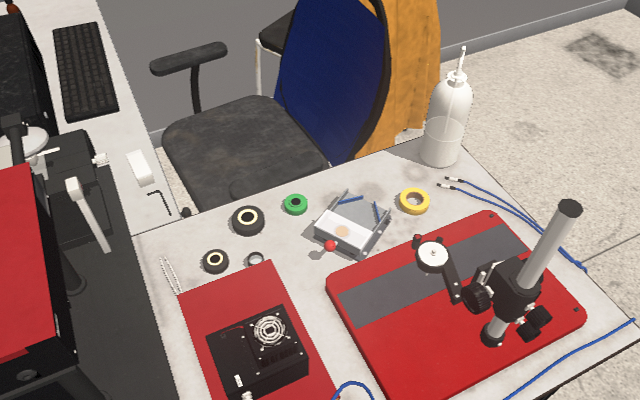

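View pics/s1.png

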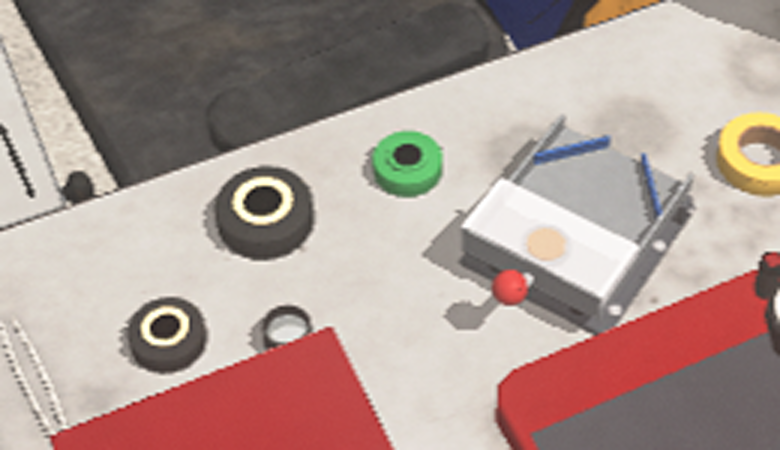

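View pics/s2.png

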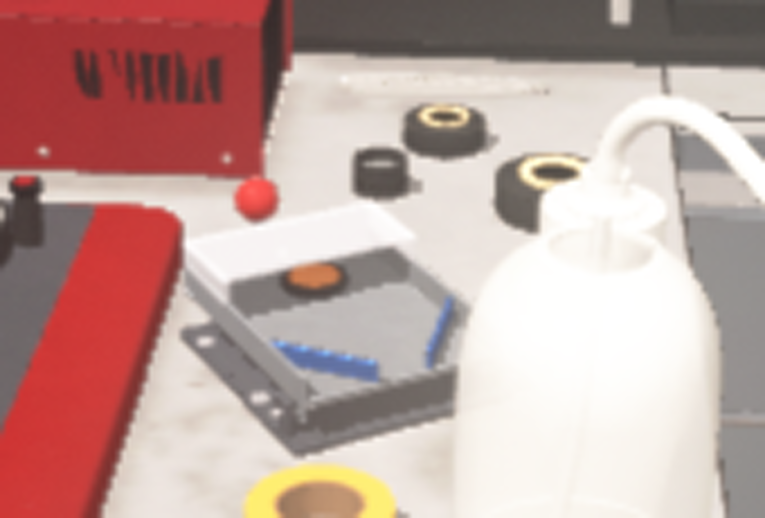

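View pics/wrist0.png

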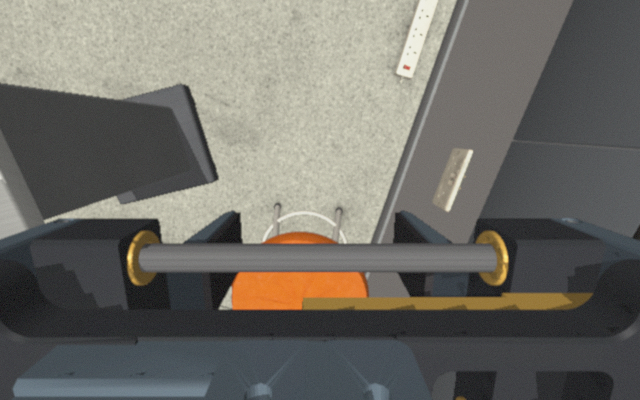

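The scene view shows the tray with the knob at (331,245), nest near (367,207), filter at about (342,231), the small black sensor at (215,261), the large black one at (249,220), the green one at (296,204) and a lens tube at (256,259). The small black puck with the cream ring is the target.

```bash
cat > h.py <<'E'
import numpy as np,cv2,pickle
def ray(c,u,v):
    T=np.array(c["world_from_camera"]); d=np.array([(u-c["cx"])/c["fx"],-(v-c["cy"])/c["fy"],-1.])
    return T[:3,3],T[:3,:3]@d
def atz(c,u,v,z):
    o,d=ray(c,u,v); return o+d*(z-o[2])/d[2]
def pts(c):
    h,w=c["depth"].shape; v,u=np.mgrid[:h,:w]; D=c["depth"]
    P=np.stack([(u-c["cx"])/c["fx"]*D,-(v-c["cy"])/c["fy"]*D,-D],-1)
    T=np.array(c["world_from_camera"]); return P@T[:3,:3].T+T[:3,3]
def proj(c,p):
    T=np.linalg.inv(np.array(c["world_from_camera"])); q=T[:3,:3]@np.array(p)+T[:3,3]
    return c["cx"]+c["fx"]*q[0]/-q[2], c["cy"]+c["fy"]*q[1]/q[2]
def tri(l):
    A=np.zeros((3,3));b=np.zeros(3)
    for c,u,v in l:
        o,d=ray(c,u,v);d=d/np.linalg.norm(d);M=np.eye(3)-np.outer(d,d);A+=M;b+=M@o
    p=np.linalg.solve(A,b);
    return p,[np.linalg.norm((np.eye(3)-np.outer(d/np.linalg.norm(d),d/np.linalg.norm(d)))@(p-o)) for o,d in [ray(*x) for x in l]]
def redc(c,box):
    f=c["frame"].astype(int);l,t,r,b=box;s=f[t:b,l:r]
    m=(s[...,0]>120)&(s[...,1]<80)&(s[...,2]<80);v,u=np.nonzero(m);return u.mean()+l,v.mean()+t,len(u)
def bluec(c,box):
    f=c["frame"].astype(int);l,t,r,b=box;s=f[t:b,l:r]
    m=(s[...,2]>s[...,0]+50);v,u=np.nonzero(m);return np.c_[u+l,v+t]
E
python3 - <<'E'
from h import *
S=pickle.load(open("pics/scene0.pkl","rb"));D=pickle.load(open("pics/side0.pkl","rb"))
np.set_printoptions(precision=1,suppress=True)
P=pts(S);Q=pts(D)
k1=redc(S,(320,236,342,252));k2=redc(D,(270,187,284,200));print(k1,k2)
print("knob",tri([(S,*k1[:2]),(D,*k2[:2])]), P[245,331])
for n,u,v in [("sens",215,258),("bench",235,280),("sensring",221,258),("big",249,216),("lens",256,257),("yellow",402,200),("filt",342,231),("hood",330,225)]:
    print(n,P[v,u],atz(S,u,v,18))
# cream ring small: 
for c,b in ((S,(200,245,230,276)),(D,(305,170,330,190))):
    f=c["frame"].astype(int);l,t,r,bb=b;s=f[t:bb,l:r];m=(s[...,0]>170)&(s[...,2]<s[...,0]-25)&(s[...,1]>140)
    v,u=np.nonzero(m);print("ring",len(u),u.mean()+l,v.mean()+t,atz(c,u.mean()+l,v.mean()+t,18))
for c,b,nm in ((S,(330,185,392,225),'S'),(D,(275,205,330,240),'D')):
    p=bluec(c,b);
    _,lab,st,ce=cv2.connectedComponentsWithStats(cv2.morphologyEx(np.zeros((400,640),np.uint8),0,np.ones((1,1))) if 0 else (lambda m:(m.__setitem__((p[:,1],p[:,0]),1),m)[1])(np.zeros((400,640),np.uint8)),connectivity=8)
    for i in range(1,len(st)):
        if st[i][4]>5: print(nm,st[i],ce[i],atz(c,*ce[i],31))
E
```

```text
(np.float64(328.19444444444446), np.float64(246.80555555555554), 36) (np.float64(275.16129032258067), np.float64(191.7741935483871), 31)
knob (array([ 528.2, -229.3,   52.9]), [np.float64(0.5325794382926978), np.float64(0.5325794382925948)]) [ 525.1 -234.2   54.5]
sens [ 700.2 -111.9   15.4] [ 698.8 -110.8   18. ]
bench [599.4 -63.9  97.1] [638.  -95.7  18. ]
sensring [ 690.9 -118.    15.8] [ 689.7 -117.1   18. ]
big [ 707.9 -221.3   21.5] [ 709.9 -223.2   18. ]
lens [ 641.5 -158.8   10.6] [ 637.9 -155.3   18. ]
yellow [ 480.4 -433.8   15.9] [ 479.8 -432.    18. ]
filt [ 528.1 -276.8   47.3] [ 538.7 -296.1   18. ]
hood [ 553.3 -274.5   49.5] [ 565.7 -295.2   18. ]
ring 73 215.1917808219178 258.4657534246575 [ 697.8 -110.2   18. ]
ring 38 317.9736842105263 174.8684210526316 [ 701.  -107.8   18. ]
S [338 196  25   7  36] [349.  198.9] [ 565.2 -363.5   31. ]
S [374 201   7  20  31] [376.6 210.8] [ 504.3 -368.    31. ]
D [315 217   5  11  12] [317.  222.3] [ 564.8 -360.2   31. ]
D [281 226  22   8  82] [292.4 229.7] [ 506.  -366.7   31. ]
```

```bash
python3 - <<'E'
from h import *
S=pickle.load(open("pics/scene0.pkl","rb"));D=pickle.load(open("pics/side0.pkl","rb"))
H=np.full((30,44),-999.)  # x 0..900 step30 ; y -800..+500
for c in (S,D):
    P=pts(c).reshape(-1,3)[c["depth"].ravel()>0]
    i=((P[:,0])//30).astype(int);j=((P[:,1]+800)//30).astype(int)
    ok=(i>=0)&(i<30)&(j>=0)&(j<44)
    np.maximum.at(H,(i[ok],j[ok]),P[ok,2])
print("cols y:",[int(-800+30*j) for j in range(44)][::4])
for i in range(29,-1,-1): print(f"{i*30:4d}"," ".join("  . " if h<-900 else f"{int(h):4d}" for h in H[i]))
E
```

```text
cols y: [-800, -680, -560, -440, -320, -200, -80, 40, 160, 280, 400]
 870 -134 -217 -263 -259 -256   .  -255 -255 -254 -254 -256 -256 -256 -257  -87  -89   .    .  -744   -7    5    5    3   16  174  202  203  291  292  292  292  292  293  292  292  302  304  303  293  292  291   .   403  403
 840 -100 -163 -260 -260   .  -256 -255 -255 -255 -256 -256 -259  -88  -87  -86  -86  -88   .    .    .     1    7    4    4   16  200  202  292  292  292  292  292  292  292  293  299  304  293  292   .    .    .   349  403
 810  -52 -127 -208 -262 -258 -255 -256 -256 -256 -257  -92  -86  -86  -85  -84  -85  -87   .    .    .     1    2    3    3    2   17   18  264  292  292  292  292  292  292  292  332  335  121  121  120  102  292  292  402
 780   -7  -85 -175 -234 -258 -255 -257 -258  -88  -86  -85  -86  -86  -86  -85  -87   .    .     0    3    3    2    3    5    5   16   17   17  292  292  292  293  292  292  332  336  336  120  310  303  292  292  292   . 
 750   56  -45 -111 -192   .  -277 -280   .   -86  -86  -86  -86  -85  -87   .    .     0    2    2    3    3    3    3    3    7  
[... 5017 characters left out ...]
6 -743   .    .   336  393
  60   .    .    .    .    .    .    .    .    .    .     1    3    2    2    8    7    4    1  -12   .    .     3    2  148  195  203  212   15   15   16   12    3   .    .    .    .    .    .    .    .    .    .   336  386
  30   .    .    .    .    .    .    .    .    .    .    .     2    8    8    6    2    0   .    .    .    .     2    3  150  212  214  214  214  213   .    .     1   .    .    .    .    .    .    .    .    .    .    .    . 
   0   .    .    .    .    .    .    .    .    .    .    .     5    7    3    1   .    .    .    .    .    .     2   12   15  205   .   213  214  213   .    .    .    .    .    .    .    .    .    .    .    .    .    .    .
```

View pics/side0.png

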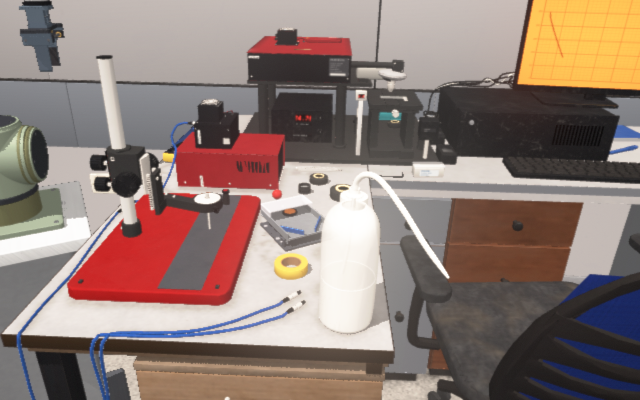

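```bash
cat > plan.py <<'E'
import numpy as np,json
from scipy.spatial.transform import Rotation as R
def mk(r): return R.from_euler('xyz',r,degrees=True)
def plan(p0,r0,wps,jaw,smax=45,amax=8,show=True):
    """wps: list of (pos,rpy). rows in tool frame, with rounding carried."""
    p=np.array(p0,float);q=mk(r0);rows=[]
    for tp,tr in wps:
        tp=np.array(tp,float);tq=mk(tr)
        n=max(1,int(np.ceil(max(np.linalg.norm(tp-p)/smax,np.degrees((q.inv()*tq).magnitude())/amax)-1e-6)))
        for k in range(n,0,-1):
            s=(tp-p)/k; w=(q.inv()*tq).as_rotvec()/k
            d=np.round(q.inv().apply(s)/200,3);a=np.round(w/np.pi,4)
            rows.append(dict(zip(["dx","dy","dz","ax","ay","az"],[float(x)+0 for x in [*d,*a]]))|{"jaw":jaw})
            p=p+q.apply(d*200);q=q*R.from_rotvec(a*np.pi)
    if show:
        for i in range(0,len(rows),5): print(json.dumps(rows[i:i+5]))
        print("end",p.round(1),q.as_euler('xyz',degrees=True).round(2))
    return rows
E
python3 - <<'E'
from plan import *
plan([136,558.7,182.6],[-90,0,76.3],[([136,558.7,320],[-90,0,76.3]),([530,-390,320],[-90,0,0]),([530,-390,200],[-90,0,0])],1)
E
```

```text
[{"dx": 0.0, "dy": -0.172, "dz": 0.0, "ax": 0.0, "ay": 0.0, "az": 0.0, "jaw": 1}, {"dx": 0.0, "dy": -0.172, "dz": 0.0, "ax": 0.0, "ay": 0.0, "az": 0.0, "jaw": 1}, {"dx": 0.0, "dy": -0.171, "dz": 0.0, "ax": 0.0, "ay": 0.0, "az": 0.0, "jaw": 1}, {"dx": 0.0, "dy": -0.172, "dz": 0.0, "ax": 0.0, "ay": 0.0, "az": 0.0, "jaw": 1}, {"dx": -0.18, "dy": 0.0, "dz": -0.132, "ax": 0.0, "ay": 0.0184, "az": 0.0, "jaw": 1}]
[{"dx": -0.172, "dy": 0.0, "dz": -0.142, "ax": 0.0, "ay": 0.0184, "az": 0.0, "jaw": 1}, {"dx": -0.164, "dy": 0.0, "dz": -0.152, "ax": 0.0, "ay": 0.0184, "az": 0.0, "jaw": 1}, {"dx": -0.155, "dy": 0.0, "dz": -0.161, "ax": 0.0, "ay": 0.0184, "az": 0.0, "jaw": 1}, {"dx": -0.145, "dy": 0.0, "dz": -0.17, "ax": 0.0, "ay": 0.0184, "az": 0.0, "jaw": 1}, {"dx": -0.135, "dy": 0.0, "dz": -0.178, "ax": 0.0, "ay": 0.0184, "az": 0.0, "jaw": 1}]
[{"dx": -0.124, "dy": 0.0, "dz": -0.185, "ax": 0.0, "ay": 0.0184, "az": 0.0, "jaw": 1}, {"dx": -0.114, "dy": 0.0, "dz": -0.192, "ax": 0.0, "ay": 0.0184, "az": 0.0, "jaw": 1}, {"dx": -0.102, "dy": 0.0, "dz": -0.199, "ax": 0.0, "ay": 0.0184, "az": 0.0, "ja
[... 798 characters left out ...]
0.023, "dy": 0.0, "dz": -0.222, "ax": 0.0, "ay": 0.0185, "az": 0.0, "jaw": 1}, {"dx": 0.036, "dy": 0.0, "dz": -0.22, "ax": 0.0, "ay": 0.0184, "az": 0.0, "jaw": 1}, {"dx": 0.049, "dy": 0.0, "dz": -0.218, "ax": 0.0, "ay": 0.0185, "az": 0.0, "jaw": 1}]
[{"dx": 0.062, "dy": 0.0, "dz": -0.215, "ax": 0.0, "ay": 0.0184, "az": 0.0, "jaw": 1}, {"dx": 0.073, "dy": 0.0, "dz": -0.211, "ax": 0.0, "ay": 0.0185, "az": 0.0, "jaw": 1}, {"dx": 0.0, "dy": 0.2, "dz": 0.0, "ax": 0.0, "ay": 0.0, "az": 0.0, "jaw": 1}, {"dx": 0.0, "dy": 0.2, "dz": 0.0, "ax": 0.0, "ay": 0.0, "az": 0.0, "jaw": 1}, {"dx": 0.0, "dy": 0.2, "dz": 0.0, "ax": 0.0, "ay": 0.0, "az": 0.0, "jaw": 1}]
end [ 529.9 -390.   200. ] [-90.   0.  -0.]
```

Request:
move_arm(rows=[{"dy":-0.17,"jaw":1},{"dy":-0.17,"jaw":1},{"dy":-0.17,"jaw":1},{"dy":-0.17,"jaw":1},{"dx":-0.18,"dz":-0.13,"ay":0.0184,"jaw":1}])

```text
invalid input at $.rows[0]: expected keys dx, dy, dz, ax, ay, az, jaw
```

Request:
move_arm(rows=[{"dx":0,"dy":-0.17,"dz":0,"ax":0,"ay":0,"az":0,"jaw":1},{"dx":0,"dy":-0.17,"dz":0,"ax":0,"ay":0,"az":0,"jaw":1},{"dx":0,"dy":-0.17,"dz":0,"ax":0,"ay":0,"az":0,"jaw":1},{"dx":0,"dy":-0.17,"dz":0,"ax":0,"ay":0,"az":0,"jaw":1},{"dx":-0.18,"dy":0,"dz":-0.13,"ax":0,"ay":0.0184,"az":0,"jaw":1}])

```text
t: 1.25
eef_pos: [152.7, 522.8, 322.8]
ee_rot: [-89.9, -0.7, 73.1]
contact_force: [1.0, -0.7, -0.1]
finger_gap: 1.004
```

Request:
move_arm(rows=[{"dx":-0.172,"dy":0.0,"dz":-0.142,"ax":0.0,"ay":0.0184,"az":0.0,"jaw":1},{"dx":-0.164,"dy":0.0,"dz":-0.152,"ax":0.0,"ay":0.0184,"az":0.0,"jaw":1},{"dx":-0.155,"dy":0.0,"dz":-0.161,"ax":0.0,"ay":0.0184,"az":0.0,"jaw":1},{"dx":-0.145,"dy":0.0,"dz":-0.17,"ax":0.0,"ay":0.0184,"az":0.0,"jaw":1},{"dx":-0.135,"dy":0.0,"dz":-0.178,"ax":0.0,"ay":0.0184,"az":0.0,"jaw":1}])

```text
t: 1.75
eef_pos: [238.7, 309.5, 318.7]
ee_rot: [-90.0, -0.0, 56.4]
contact_force: [1.9, 0.4, -0.6]
finger_gap: 1.004
```

Request:
move_arm(rows=[{"dx":-0.124,"dy":0.0,"dz":-0.185,"ax":0.0,"ay":0.0184,"az":0.0,"jaw":1},{"dx":-0.114,"dy":0.0,"dz":-0.192,"ax":0.0,"ay":0.0184,"az":0.0,"jaw":1},{"dx":-0.102,"dy":0.0,"dz":-0.199,"ax":0.0,"ay":0.0184,"az":0.0,"jaw":1},{"dx":-0.091,"dy":0.0,"dz":-0.204,"ax":0.0,"ay":0.0184,"az":0.0,"jaw":1},{"dx":-0.079,"dy":0.0,"dz":-0.209,"ax":0.0,"ay":0.0185,"az":0.0,"jaw":1}])

```text
t: 2.25
eef_pos: [324.2, 103.3, 318.9]
ee_rot: [-90.0, -0.1, 39.8]
contact_force: [0.6, 0.9, -0.6]
finger_gap: 1.001
```

Request:
move_arm(rows=[{"dx":-0.066,"dy":0.0,"dz":-0.213,"ax":0.0,"ay":0.0184,"az":0.0,"jaw":1},{"dx":-0.054,"dy":0.0,"dz":-0.217,"ax":0.0,"ay":0.0185,"az":0.0,"jaw":1},{"dx":-0.041,"dy":0.0,"dz":-0.219,"ax":0.0,"ay":0.0184,"az":0.0,"jaw":1},{"dx":-0.028,"dy":0.0,"dz":-0.222,"ax":0.0,"ay":0.0185,"az":0.0,"jaw":1},{"dx":-0.016,"dy":0.0,"dz":-0.223,"ax":0.0,"ay":0.0184,"az":0.0,"jaw":1}])

```text
t: 2.75
eef_pos: [410.2, -103.1, 318.8]
ee_rot: [-90.0, -0.1, 23.1]
contact_force: [0.3, 0.3, 0.7]
finger_gap: 0.999
```

Request:
move_arm(rows=[{"dx":-0.003,"dy":0.0,"dz":-0.223,"ax":0.0,"ay":0.0185,"az":0.0,"jaw":1},{"dx":0.01,"dy":0.0,"dz":-0.223,"ax":0.0,"ay":0.0184,"az":0.0,"jaw":1},{"dx":0.023,"dy":0.0,"dz":-0.222,"ax":0.0,"ay":0.0185,"az":0.0,"jaw":1},{"dx":0.036,"dy":0.0,"dz":-0.22,"ax":0.0,"ay":0.0184,"az":0.0,"jaw":1},{"dx":0.049,"dy":0.0,"dz":-0.218,"ax":0.0,"ay":0.0185,"az":0.0,"jaw":1}])

```text
t: 3.25
eef_pos: [495.9, -309.1, 318.5]
ee_rot: [-90.0, -0.0, 6.5]
contact_force: [1.1, -0.2, -0.1]
finger_gap: 1.001
```

Request:
move_arm(rows=[{"dx":0.062,"dy":0.0,"dz":-0.215,"ax":0.0,"ay":0.0184,"az":0.0,"jaw":1},{"dx":0.073,"dy":0.0,"dz":-0.211,"ax":0.0,"ay":0.0185,"az":0.0,"jaw":1},{"dx":0.0,"dy":0.2,"dz":0.0,"ax":0.0,"ay":0.0,"az":0.0,"jaw":1},{"dx":0.0,"dy":0.2,"dz":0.0,"ax":0.0,"ay":0.0,"az":0.0,"jaw":1},{"dx":0.0,"dy":0.2,"dz":0.0,"ax":0.0,"ay":0.0,"az":0.0,"jaw":1}])

```text
t: 3.75
eef_pos: [529.9, -390.3, 196.8]
ee_rot: [-90.0, -0.0, -0.0]
contact_force: [0.6, 1.0, -0.0]
finger_gap: 1.001
```

```bash
python3 - <<'E'
from station import arm,capture,models
import cv2,pickle
c=capture("wrist"); s=arm.get_state(); print(s["t"],s["eef_pos"],s["ee_rot"],s["joint_positions"])
pickle.dump(c,open("pics/w1.pkl","wb")); cv2.imwrite("pics/w1.png",c["frame"][:,:,::-1]);print(c["world_from_camera"])
for q in ["tray_knob","filter_center","sensor_top"]:
    for r in models.trace(c,q)[:4]: print(q,round(r["score"],2),r["box"])
E
```

```text
3.8 [ 526.06892901 -387.24898156  188.76720981] [-8.94803609e+01  6.73354408e-01 -3.23215031e-03] [-3.73686513e+01  2.58055440e+01  7.70423880e+01  4.46107177e-03
  7.80025970e+01 -3.73633254e+01]
[[ 9.99999166e-01  1.10847160e-03 -6.62179571e-04  5.29824478e+02]
 [-9.22322880e-04  9.72126216e-01  2.34456329e-01 -3.24218414e+02]
 [ 9.03610303e-04 -2.34455523e-01  9.72126428e-01  3.98475263e+02]
 [ 0.00000000e+00  0.00000000e+00  0.00000000e+00  1.00000000e+00]]
tray_knob 0.83 [269.8, 26.5, 362.3, 180.7]
sensor_top 0.72 [395.6, 92.0, 437.6, 135.2]
sensor_top 0.65 [440.9, 1.3, 502.5, 66.4]
sensor_top 0.16 [269.4, 30.3, 363.4, 179.5]
```

View pics/w1.png

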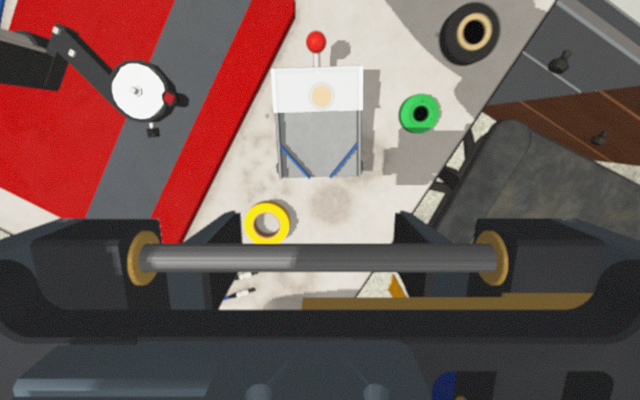

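The wrist view shows the knob at (316,42), the hood with the filter under it at (321,96), and the blue fences around (295,161) and (344,160). The small sensor isn't in the frame. Next I work out the tray axis and nest.

```bash
python3 - <<'E'
from h import *
np.set_printoptions(precision=1,suppress=True)
c=pickle.load(open("pics/w1.pkl","rb"));S=pickle.load(open("pics/scene0.pkl","rb"));D=pickle.load(open("pics/side0.pkl","rb"))
f=c["frame"].astype(int)
def kn(c,b):
    f=c["frame"].astype(int);l,t,r,bb=b;s=f[t:bb,l:r];m=((s[...,0]>s[...,1]+50)&(s[...,0]>s[...,2]+50)).astype(np.uint8)
    v,u=np.nonzero(m);(x,y),r=cv2.minEnclosingCircle(np.c_[u,v].astype(np.float32));return x+l,y+t,r,len(u)
kw=kn(c,(300,25,332,58));ks=kn(S,(320,236,342,253));kd=kn(D,(270,184,284,200));print(kw,ks,kd)
for l in ([(c,*kw[:2]),(S,*ks[:2])],[(c,*kw[:2]),(D,*kd[:2])],[(c,*kw[:2]),(S,*ks[:2]),(D,*kd[:2])]): print("knob",*tri(l))
print("knob@50 w",atz(c,*kw[:2],50))
p=bluec(c,(270,135,370,185)); 
for nm,q in (("L",p[p[:,0]<320]),("R",p[p[:,0]>320])):
    W=np.array([atz(c,u,v,36) for u,v in q]); m=W.mean(0);d=np.linalg.svd(W-m)[2][0];t=(W-m)@d
    print(nm,len(q),m,np.degrees(np.arctan2(d[1],d[0])),m+d*t.min(),m+d*t.max())
# tray side edges
P=pts(c)
for v in (120,135,150,165): print(v,[atz(c,u,v,26)[:2].round(0).tolist() for u in (277,362)], P[v,300])
img=cv2.resize(c["frame"][20:200,250:400,::-1],None,fx=4,fy=4,interpolation=2)[:600];cv2.imwrite("pics/w1z.png",img)
from station import arm; s=arm.get_state();print(s["t"],s["eef_pos"])
E
```

```text
(315.5, 41.5, 11.068072319030762, 351) (329.69999980926514, 245.30000019073486, 5.948208808898926, 112) (275.0, 190.5, 8.20071029663086, 127)
knob [ 528.5 -235.9   48.9] [np.float64(0.19296528838124283), np.float64(0.19296528838125623)]
knob [ 526.8 -237.9   59.8] [np.float64(1.8219210769708465), np.float64(1.8219210769708118)]
knob [ 527.3 -234.3   55.9] [np.float64(3.45447101747007), np.float64(2.442125002526995), np.float64(2.572554284658682)]
knob@50 w [ 528.3 -236.2   50. ]
L 116 [ 502.1 -364.9   36. ] -48.15031459175398 [ 485.7 -346.5   36. ] [ 519.6 -384.4   36. ]
R 120 [ 562.1 -363.5   36. ] -128.251959524803 [ 577.9 -343.5   36. ] [ 545.8 -384.2   36. ]
120 [[482.0, -316.0], [584.0, -316.0]] [ 509.4 -316.4   25.8]
135 [[481.0, -334.0], [585.0, -334.0]] [ 509.1 -334.1   24.8]
150 [[481.0, -352.0], [585.0, -352.0]] [ 529.8 -324.2  398.5]
165 [[480.0, -371.0], [586.0, -371.0]] [ 508.7 -370.3   28.5]
3.95 [ 530.1 -389.9  199.1]
```

View pics/w1z.png

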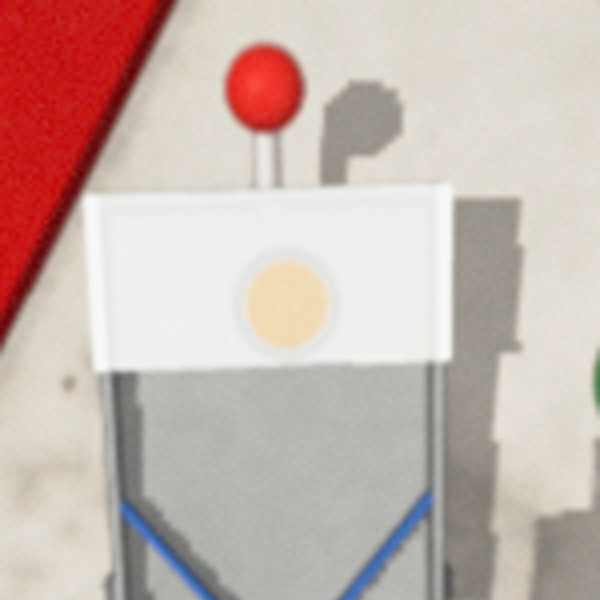

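```bash
python3 - <<'E'
from plan import *
plan([530,-390,200],[-90,0,0],[([528.3,-233,130],[-90,0,1.8]),([528.3,-233,60],[-90,0,1.8]),([528.3,-233,40],[-90,0,1.8])],0)
E
```

```text
[{"dx": -0.002, "dy": 0.088, "dz": 0.196, "ax": 0.0, "ay": -0.0025, "az": 0.0, "jaw": 0}, {"dx": -0.001, "dy": 0.087, "dz": 0.196, "ax": 0.0, "ay": -0.0025, "az": 0.0, "jaw": 0}, {"dx": 0.001, "dy": 0.088, "dz": 0.197, "ax": 0.0, "ay": -0.0025, "az": 0.0, "jaw": 0}, {"dx": 0.003, "dy": 0.087, "dz": 0.196, "ax": 0.0, "ay": -0.0025, "az": 0.0, "jaw": 0}, {"dx": 0.0, "dy": 0.175, "dz": 0.0, "ax": 0.0, "ay": 0.0, "az": 0.0, "jaw": 0}]
[{"dx": 0.0, "dy": 0.175, "dz": 0.0, "ax": 0.0, "ay": 0.0, "az": 0.0, "jaw": 0}, {"dx": 0.0, "dy": 0.1, "dz": 0.0, "ax": 0.0, "ay": 0.0, "az": 0.0, "jaw": 0}]
end [ 528.3 -233.    40. ] [-90.    0.    1.8]
```

Request:
move_arm(rows=[{"dx":-0.002,"dy":0.088,"dz":0.196,"ax":0.0,"ay":-0.0025,"az":0.0,"jaw":0},{"dx":-0.001,"dy":0.087,"dz":0.196,"ax":0.0,"ay":-0.0025,"az":0.0,"jaw":0},{"dx":0.001,"dy":0.088,"dz":0.197,"ax":0.0,"ay":-0.0025,"az":0.0,"jaw":0},{"dx":0.003,"dy":0.087,"dz":0.196,"ax":0.0,"ay":-0.0025,"az":0.0,"jaw":0},{"dx":0,"dy":0,"dz":0,"ax":0,"ay":0,"az":0,"jaw":0}])

```text
t: 4.45
eef_pos: [528.3, -228.8, 129.8]
ee_rot: [-89.9, -0.0, 2.1]
contact_force: [0.8, -0.8, -0.2]
finger_gap: 0.593
```

```bash
python3 - <<'E'
from station import arm,capture,models
import cv2,pickle
c=capture("scene"); s=arm.get_state(); print(s["t"],s["eef_pos"],s["ee_rot"],s["finger_gap"])
cv2.imwrite("pics/s3.png",cv2.resize(c["frame"][100:330,160:460,::-1],None,fx=2.6,fy=2.6,interpolation=2))
E
```

```text
4.5 [ 529.56975543 -231.52545512  130.99944996] [-90.09100094  -0.18912601   2.00418487] 0.5478078233741124
```

View pics/s3.png

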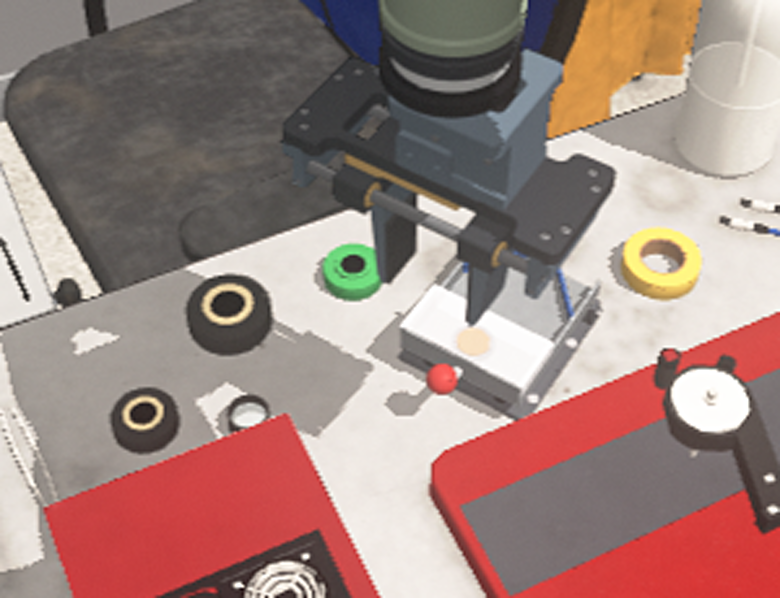

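The gripper sits lined up above the knob in this view (knob at about (442,379)) and the path down is clear. I'll descend and close.

Request:
move_arm(rows=[{"dx":0.0,"dy":0.175,"dz":0.0,"ax":0.0,"ay":0.0,"az":0.0,"jaw":0},{"dx":0.0,"dy":0.175,"dz":0.0,"ax":0.0,"ay":0.0,"az":0.0,"jaw":0},{"dx":0.0,"dy":0.1,"dz":0.0,"ax":0.0,"ay":0.0,"az":0.0,"jaw":0},{"dx":0,"dy":0,"dz":0,"ax":0,"ay":0,"az":0,"jaw":0},{"dx":0,"dy":0,"dz":0,"ax":0,"ay":0,"az":0,"jaw":-0.5}])

```text
t: 5.0
eef_pos: [530.3, -234.6, 40.7]
ee_rot: [-90.1, -0.2, 1.8]
contact_force: [0.7, -0.7, -0.1]
finger_gap: 0.44
```

```bash
python3 - <<'E'
from station import arm,capture,models
import cv2,pickle
c=capture("wrist"); s=arm.get_state(); print(s["t"],s["eef_pos"],s["contact_force"],s["finger_gap"])
cv2.imwrite("pics/w2.png",c["frame"][:,:,::-1])
c=capture("scene"); cv2.imwrite("pics/s4.png",cv2.resize(c["frame"][150:300,250:420,::-1],None,fx=4,fy=4,interpolation=2))
E
```

```text
5.05 [ 530.41848192 -234.52339793   41.07175318] [-0.45193695  0.27361391 -0.13521165] 0.4002173794086752
```

View pics/w2.png

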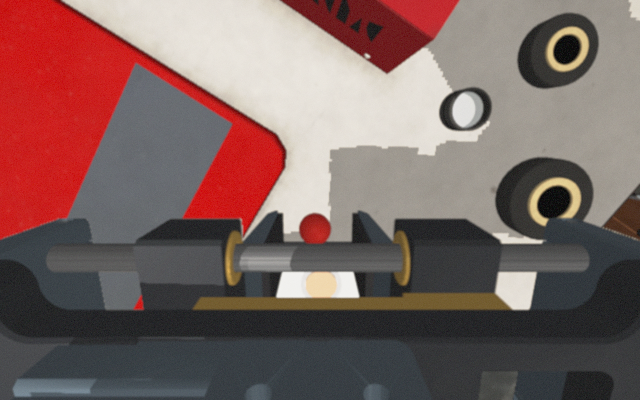

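View pics/s4.png

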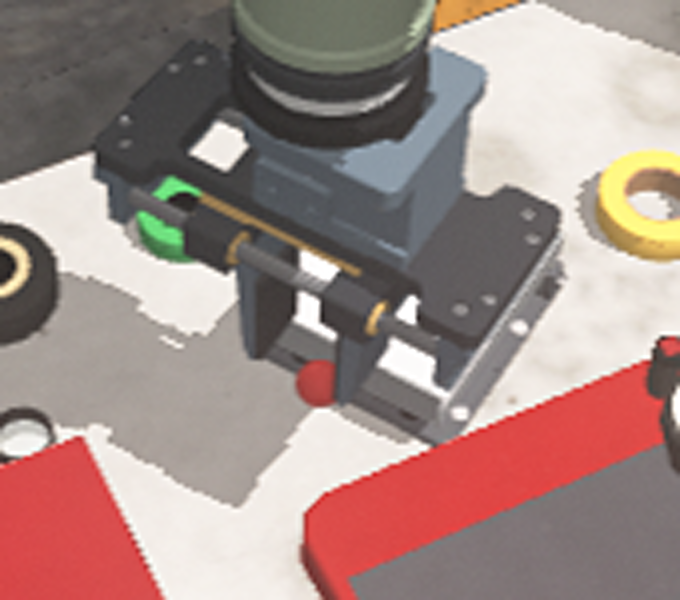

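```bash
python3 - <<'E'
from station import arm,capture
from h import *
np.set_printoptions(precision=1,suppress=True)
c=capture("wrist");s=arm.get_state();pickle.dump(c,open("pics/w3.pkl","wb"))
f=c["frame"].astype(int)[210:246,295:335];m=(f[...,0]>f[...,1]+60)&(f[...,0]>f[...,2]+60);v,u=np.nonzero(m);print(u.min()+295,u.max()+295,v.min()+210,v.max()+210)
print(atz(c,(u.min()+u.max())/2+295,v.min()+210+16,50),atz(c,315,228,50),s["eef_pos"],s["finger_gap"])
print(proj(c,[528.3,-236,50]))
E
```

```text
300 330 214 243
[ 528.8 -236.4   50. ] [ 528.8 -235.    50. ] [ 529.9 -234.1   40.8] 0.3126525236713591
(np.float64(314.2266465964014), np.float64(229.3739938085202))
```

Request:
move_arm(rows=[{"dx":-0.005,"dy":0,"dz":0,"ax":0,"ay":0,"az":0,"jaw":-1},{"dx":0,"dy":0,"dz":0,"ax":0,"ay":0,"az":0,"jaw":-1},{"dx":0,"dy":0,"dz":0,"ax":0,"ay":0,"az":0,"jaw":-1}])

```text
t: 5.45
eef_pos: [527.3, -232.9, 39.0]
ee_rot: [-90.0, -0.0, 1.8]
contact_force: [0.3, 0.3, -0.3]
finger_gap: 0.047
```

```bash
python3 - <<'E'
from plan import *
# arc about hinge
yaw=1.8; R0=mk([-90,0,yaw]); H=np.array([532.7,-374,16.]); p0=np.array([528.5,-233,40.]); ax=R0.apply([1,0,0])
w=[]
for a in np.r_[4:25:4]:
    r=R.from_rotvec(np.radians(a)*ax); w.append((H+r.apply(p0-H),(r*R0).as_euler('xyz',degrees=True)))
    print(a,w[-1][0].round(1))
plan(p0,[-90,0,yaw],w,-1)
print("DOWN")
plan(w[-1][0],w[-1][1],w[-2::-1]+[(p0,[-90,0,yaw])],-1)
E
```

```text
4 [ 528.6 -235.    49.8]
8 [ 528.6 -237.7   59.4]
12 [ 528.8 -241.1   68.8]
16 [ 528.9 -245.1   78. ]
20 [ 529.  -249.7   86.8]
24 [ 529.2 -254.9   95.3]
[{"dx": 0.0, "dy": -0.049, "dz": -0.01, "ax": 0.0222, "ay": 0.0, "az": 0.0, "jaw": -1}, {"dx": 0.0, "dy": -0.049, "dz": -0.01, "ax": 0.0222, "ay": 0.0, "az": 0.0, "jaw": -1}, {"dx": 0.0, "dy": -0.049, "dz": -0.01, "ax": 0.0223, "ay": 0.0, "az": 0.0, "jaw": -1}, {"dx": 0.0, "dy": -0.049, "dz": -0.01, "ax": 0.0222, "ay": 0.0, "az": 0.0, "jaw": -1}, {"dx": 0.0, "dy": -0.049, "dz": -0.011, "ax": 0.0222, "ay": 0.0, "az": 0.0, "jaw": -1}]
[{"dx": 0.0, "dy": -0.048, "dz": -0.01, "ax": 0.0222, "ay": 0.0, "az": 0.0, "jaw": -1}]
end [ 529.2 -255.    95.2] [-66.01   0.     1.8 ]
DOWN
[{"dx": 0.0, "dy": 0.049, "dz": 0.007, "ax": -0.0222, "ay": 0.0, "az": 0.0, "jaw": -1}, {"dx": 0.0, "dy": 0.05, "dz": 0.006, "ax": -0.0222, "ay": 0.0, "az": 0.0, "jaw": -1}, {"dx": 0.0, "dy": 0.049, "dz": 0.007, "ax": -0.0223, "ay": 0.0, "az": 0.0, "jaw": -1}, {"dx": 0.0, "dy": 0.05, "dz": 0.007, "ax": -0.0222, "ay": 0.0, "az": 0.0, "jaw": -1}, {"dx": 0.0, "dy": 0.049, "dz": 0.006, "ax": -0.0222, "ay": 0.0, "az": 0.0, "jaw": -1}]
[{"dx": 0.0, "dy": 0.05, "dz": 0.007, "ax": -0.0222, "ay": 0.0, "az": 0.0, "jaw": -1}]
end [ 528.5 -233.    40. ] [-89.99   0.     1.8 ]
```

The gap of 0.047 means about 4 mm, so the fingers have shut without holding the 22 mm ball. I'll look.

```bash
python3 - <<'E'
from station import arm,capture
from h import *
np.set_printoptions(precision=1,suppress=True)
c=capture("wrist");s=arm.get_state();print(s["eef_pos"],s["contact_force"],s["finger_gap"])
cv2.imwrite("pics/w4.png",cv2.resize(c["frame"][150:330,200:440,::-1],None,fx=3,fy=3,interpolation=2))
c=capture("scene"); cv2.imwrite("pics/s5.png",cv2.resize(c["frame"][200:290,280:380,::-1],None,fx=6,fy=6,interpolation=2))
c=capture("side"); cv2.imwrite("pics/d5.png",cv2.resize(c["frame"][130:250,220:370,::-1],None,fx=5,fy=5,interpolation=2))
E
```

```text
[ 527.2 -232.8   38.8] [ 0.1 -0.2 -0.1] 0.01426610469082997
```

View pics/w4.png

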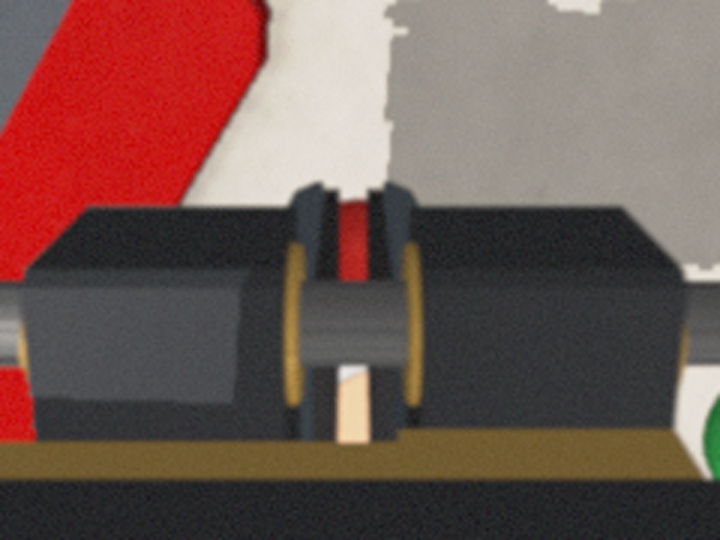

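View pics/s5.png

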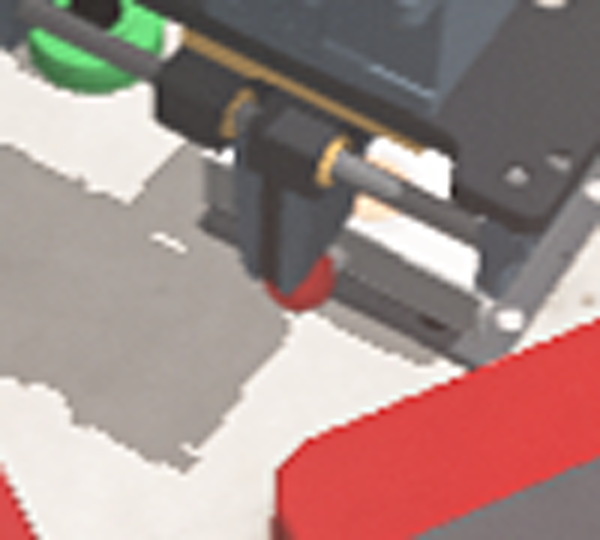

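View pics/d5.png

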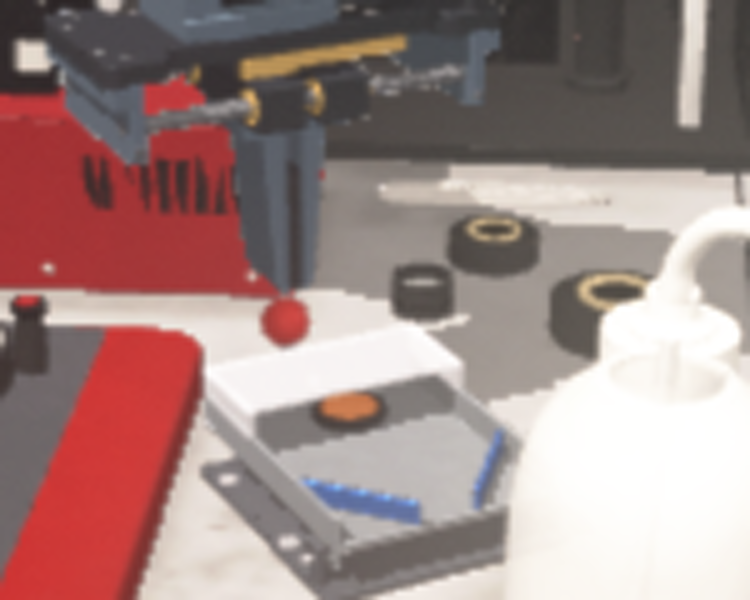

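```bash
python3 - <<'E'
from station import arm,capture
from h import *
np.set_printoptions(precision=1,suppress=True)
S=capture("scene");D=capture("side");s=arm.get_state();print(s["t"],s["eef_pos"],s["ee_rot"],s["finger_gap"],s["joint_positions"])
print(tri([(S,325.5,248),(D,278,188)]))
e=s["eef_pos"]
for dz in (0,10,20,30): print(dz,proj(S,e+[0,0,dz]),proj(D,e+[0,0,dz]))
P=pts(S);Q=pts(D)
for v in range(236,254,2): print(v,P[v,322],P[v,328])
for v in range(170,198,3): print(v,Q[v,277],Q[v,274])
E
```

```text
5.7 [ 527.1 -232.8   38.5] [-90.    0.    1.8] 0.004390836322832872 [-25.   25.6 100.9   0.   53.5 -26.8]
(array([ 533.6, -223.9,   56.7]), [np.float64(4.582134994265692), np.float64(4.582134994265662)])
0 (np.float64(329.35891169479817), np.float64(250.13849604055784)) (np.float64(275.20790436796403), np.float64(198.49231055368995))
10 (np.float64(329.514928521607), np.float64(246.97826784191423)) (np.float64(275.135324625143), np.float64(194.3924574583885))
20 (np.float64(329.6735755531151), np.float64(243.76476303696353)) (np.float64(275.0621801100159), np.float64(190.26070174952775))
30 (np.float64(329.83491986656543), np.float64(240.49662292998892)) (np.float64(274.9884642047523), np.float64(186.0966696019751))
236 [ 532.9 -215.5   97. ] [ 519.8 -213.8  109. ]
238 [ 533.2 -216.1   90.1] [ 520.4 -215.1  101.3]
240 [ 531.7 -214.    87.9] [ 520.  -214.7   96.3]
242 [ 532.2 -215.    80.4] [ 520.3 -215.4   89.4]
244 [ 531.7 -214.4   75.5] [ 520.4 -215.9   82.7]
246 [ 532.  -215.    68.5] [ 518.9 -213.8   80.4]
248 [ 556.  -253.2   -2.4] [ 519.6 -215.2   72.2]
250 [ 552.3 -247.6    0.6] [ 525.5 -225.3   49.1]
252 [ 550.1 -244.3   -0.3] [ 541.3 -251.8   -2.1]
170 [ 525.3 -249.6  112.8] [ 517.8 -250.9  114.6]
173 [ 523.7 -253.1  107.5] [ 516.8 -253.   108.7]
176 [ 523.9 -252.3  100.3] [ 517.1 -251.9  101.3]
179 [ 523.1 -253.8   94.1] [ 518.4 -248.7   93. ]
182 [ 523.9 -251.7   86.2] [ 518.  -249.3   86.3]
185 [ 525.2 -248.4   77.6] [ 519.1 -246.3   77.9]
188 [ 524.3 -250.3   71.5] [ 569.2 -126.9   13.4]
191 [ 528.5 -240.3   59.5] [ 523.  -236.3   58.9]
194 [ 524.6 -249.    56.6] [ 519.8 -243.8   55.4]
197 [ 526.1 -245.4   47.6] [ 519.7 -243.8   48.2]
```

```bash
python3 - <<'E'
from station import arm,capture
from h import *
np.set_printoptions(precision=1,suppress=True)
c=capture("wrist");s=arm.get_state();T=np.array(c["world_from_camera"]);print(T[:3,3],s["eef_pos"])
P=pts(c)
for u,v in ((360,150),(300,180),(250,160),(300,217),(306,213),(333,213),(318,225)): print(u,v,P[v,u],c["depth"][v,u])
print("tcp px",proj(c,s["eef_pos"]),proj(c,s["eef_pos"]+[0,16,28]),proj(c,s["eef_pos"]+[0,16,0]))
E
```

```text
[ 525.1 -166.7  240.1] [ 527.1 -232.8   38.4]
360 150 [ 559.7 -183.6   -0.1] 237.73802
300 180 [ 512.5 -209.2   -0. ] 243.32281
250 160 [ 478.6 -190.9   29. ] 210.51057
300 217 [ 517.2 -215.    83.2] 163.77437
306 213 [ 520.3 -214.2   78. ] 168.71622
333 213 [ 535.6 -214.2   76.3] 170.45172
318 225 [ 527.5 -227.8   57.7] 191.70247
tcp px (np.float64(317.11676865007394), np.float64(222.93722796736836)) (np.float64(317.9395950207706), np.float64(212.1640786769509)) (np.float64(317.8341614058094), np.float64(200.97328206760326))
```

Three checks agree: the scene, side and wrist depths all put the real fingertips about 28 mm above the reported TCP. The fingers shut just above the ball without touching it. I'll reopen and go about 28 mm lower.

Request:
move_arm(rows=[{"dx":0.005,"dy":0,"dz":0,"ax":0,"ay":0,"az":0,"jaw":0},{"dx":0,"dy":0,"dz":0,"ax":0,"ay":0,"az":0,"jaw":0},{"dx":0,"dy":0,"dz":0,"ax":0,"ay":0,"az":0,"jaw":0},{"dx":0,"dy":0.05,"dz":0,"ax":0,"ay":0,"az":0,"jaw":0},{"dx":0,"dy":0.05,"dz":0,"ax":0,"ay":0,"az":0,"jaw":0}])

```text
t: 6.25
eef_pos: [528.2, -232.8, 17.9]
ee_rot: [-90.0, -0.0, 1.8]
contact_force: [0.1, -0.6, 0.0]
finger_gap: 0.414
```

```bash
python3 - <<'E'
from station import arm,capture
from h import *
np.set_printoptions(precision=1,suppress=True)
D=capture("side");S=capture("scene");s=arm.get_state();print(s["t"],s["eef_pos"],s["contact_force"],s["finger_gap"])
a=cv2.resize(D["frame"][140:240,230:350,::-1],None,fx=3.3,fy=3.3,interpolation=2);b=cv2.resize(S["frame"][190:290,280:400,::-1],None,fx=3.3,fy=3.3,interpolation=2)
cv2.imwrite("pics/sd6.png",np.hstack([a,b]))
E
```

```text
6.35 [ 526.6 -232.1   16.4] [ 0.   0.8 -0.1] 0.48758557512584416
```

View pics/sd6.png

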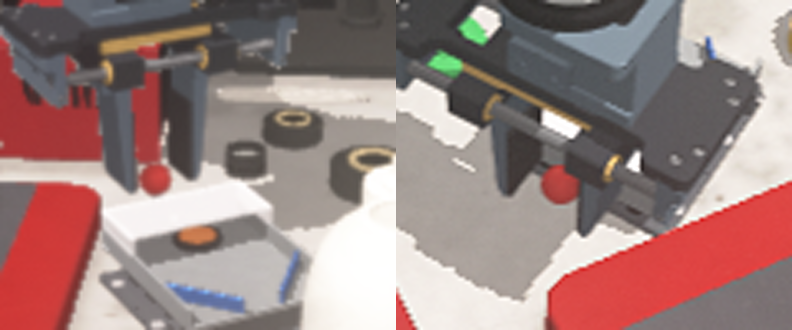

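The tips now straddle the ball in both views. I'll go 7 mm lower and close.

Request:
move_arm(rows=[{"dx":0,"dy":0.035,"dz":0,"ax":0,"ay":0,"az":0,"jaw":0},{"dx":0,"dy":0,"dz":0,"ax":0,"ay":0,"az":0,"jaw":-1},{"dx":0,"dy":0,"dz":0,"ax":0,"ay":0,"az":0,"jaw":-1},{"dx":0,"dy":0,"dz":0,"ax":0,"ay":0,"az":0,"jaw":-1}])

```text
t: 6.75
eef_pos: [528.3, -232.9, 11.7]
ee_rot: [-90.0, -0.0, 1.8]
contact_force: [-0.0, -0.1, -0.9]
finger_gap: 0.266
```

Request:
move_arm(rows=[{"dx":0,"dy":0,"dz":0,"ax":0,"ay":0,"az":0,"jaw":-1}])

```text
t: 6.85
eef_pos: [528.3, -232.9, 11.8]
ee_rot: [-90.0, -0.0, 1.8]
contact_force: [-0.5, 0.3, -0.5]
finger_gap: 0.219
```

```bash
python3 - <<'E'
from plan import *
yaw=1.8; R0=mk([-90,0,yaw]); H=np.array([532.7,-374,16.]); p0=np.array([528.4,-233,11.5]); ax=R0.apply([1,0,0])
w=[]
for a in np.r_[4:25:4]:
    r=R.from_rotvec(np.radians(a)*ax); w.append((H+r.apply(p0-H),(r*R0).as_euler('xyz',degrees=True)))
plan(p0,[-90,0,yaw],w,-1)
print("DOWN")
plan(w[-1][0],w[-1][1],w[-2::-1]+[(p0,[-90,0,yaw])],-1)
E
```

```text
[{"dx": 0.0, "dy": -0.049, "dz": 0.0, "ax": 0.0222, "ay": 0.0, "az": 0.0, "jaw": -1}, {"dx": 0.0, "dy": -0.05, "dz": 0.0, "ax": 0.0222, "ay": 0.0, "az": 0.0, "jaw": -1}, {"dx": 0.0, "dy": -0.049, "dz": 0.0, "ax": 0.0223, "ay": 0.0, "az": 0.0, "jaw": -1}, {"dx": 0.0, "dy": -0.049, "dz": -0.001, "ax": 0.0222, "ay": 0.0, "az": 0.0, "jaw": -1}, {"dx": 0.0, "dy": -0.049, "dz": 0.0, "ax": 0.0222, "ay": 0.0, "az": 0.0, "jaw": -1}]
[{"dx": 0.0, "dy": -0.05, "dz": 0.0, "ax": 0.0222, "ay": 0.0, "az": 0.0, "jaw": -1}]
end [ 528.7 -243.4   69.3] [-66.01   0.     1.8 ]
DOWN
[{"dx": 0.0, "dy": 0.049, "dz": -0.003, "ax": -0.0222, "ay": 0.0, "az": 0.0, "jaw": -1}, {"dx": 0.0, "dy": 0.049, "dz": -0.004, "ax": -0.0222, "ay": 0.0, "az": 0.0, "jaw": -1}, {"dx": 0.0, "dy": 0.049, "dz": -0.003, "ax": -0.0223, "ay": 0.0, "az": 0.0, "jaw": -1}, {"dx": 0.0, "dy": 0.05, "dz": -0.003, "ax": -0.0222, "ay": 0.0, "az": 0.0, "jaw": -1}, {"dx": 0.0, "dy": 0.049, "dz": -0.003, "ax": -0.0222, "ay": 0.0, "az": 0.0, "jaw": -1}]
[{"dx": 0.0, "dy": 0.049, "dz": -0.004, "ax": -0.0222, "ay": 0.0, "az": 0.0, "jaw": -1}]
end [ 528.4 -233.1   11.5] [-89.99   0.     1.8 ]
```

Request:
move_arm(rows=[{"dx":0.0,"dy":-0.049,"dz":0.0,"ax":0.0222,"ay":0.0,"az":0.0,"jaw":-1},{"dx":0.0,"dy":-0.05,"dz":0.0,"ax":0.0222,"ay":0.0,"az":0.0,"jaw":-1},{"dx":0.0,"dy":-0.049,"dz":0.0,"ax":0.0223,"ay":0.0,"az":0.0,"jaw":-1}])

```text
t: 7.15
eef_pos: [528.4, -235.0, 41.4]
ee_rot: [-77.9, -0.0, 1.9]
contact_force: [-1.1, -0.9, -4.2]
finger_gap: 0.216
```

```bash
python3 - <<'E'
from station import arm,capture
from h import *
np.set_printoptions(precision=1,suppress=True)
D=capture("side");S=capture("scene");s=arm.get_state();print(s["t"],s["eef_pos"],s["contact_force"],s["finger_gap"])
a=cv2.resize(D["frame"][140:240,230:350,::-1],None,fx=3.3,fy=3.3,interpolation=2);b=cv2.resize(S["frame"][190:290,280:400,::-1],None,fx=3.3,fy=3.3,interpolation=2)
cv2.imwrite("pics/sd7.png",np.hstack([a,b]))
E
```

```text
7.25 [ 528.4 -235.2   41.7] [1.7 5.  1.1] 0.22125823912085052
```

View pics/sd7.png

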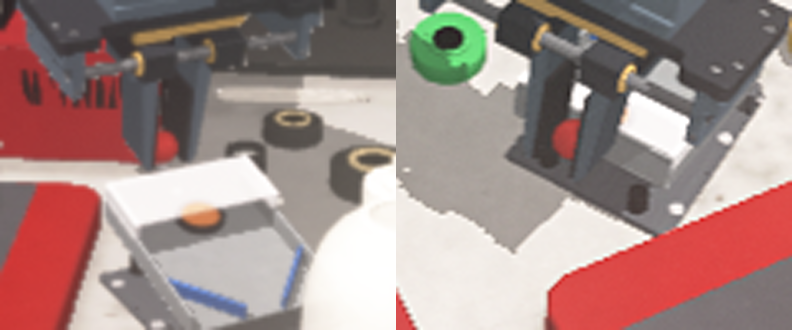

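The ball is held and the tray is tipping, with the filter still under the hood. I'll keep going.

Request:
move_arm(rows=[{"dx":0.0,"dy":-0.049,"dz":0.0,"ax":0.0222,"ay":0.0,"az":0.0,"jaw":-1},{"dx":0.0,"dy":-0.049,"dz":0.0,"ax":0.0222,"ay":0.0,"az":0.0,"jaw":-1},{"dx":0.0,"dy":-0.049,"dz":0.0,"ax":0.0222,"ay":0.0,"az":0.0,"jaw":-1},{"dx":0,"dy":0,"dz":0,"ax":0,"ay":0,"az":0,"jaw":-1},{"dx":0,"dy":0,"dz":0,"ax":0,"ay":0,"az":0,"jaw":-1}])

```text
t: 7.75
eef_pos: [528.5, -242.6, 68.6]
ee_rot: [-66.1, 0.0, 1.8]
contact_force: [0.8, 0.8, -0.2]
finger_gap: 0.223
```

```bash
python3 - <<'E'
from station import arm,capture
from h import *
np.set_printoptions(precision=1,suppress=True)
D=capture("side");S=capture("scene");s=arm.get_state();print(s["t"],s["eef_pos"],s["contact_force"],s["finger_gap"])
a=cv2.resize(D["frame"][140:240,230:350,::-1],None,fx=3.3,fy=3.3,interpolation=2);b=cv2.resize(S["frame"][190:290,280:400,::-1],None,fx=3.3,fy=3.3,interpolation=2)
cv2.imwrite("pics/sd8.png",np.hstack([a,b]))
E
```

```text
7.85 [ 528.5 -242.7   68.6] [ 1.   0.3 -1.2] 0.2194944699731054
```

View pics/sd8.png

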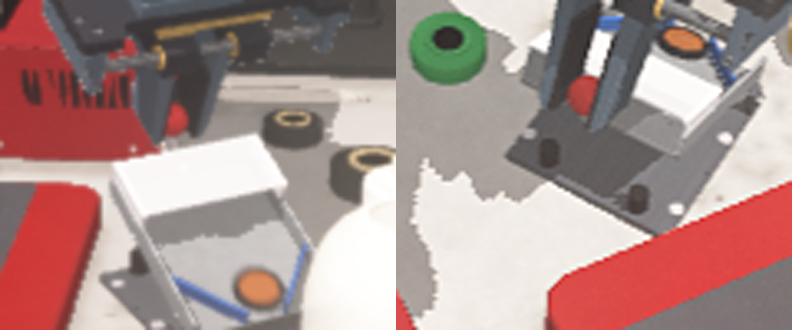

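The filter has slid into the corner: orange at (258,288) in the left view and against the fences in the right. I'll lower the tray.

Request:
move_arm(rows=[{"dx":0,"dy":0,"dz":0,"ax":0,"ay":0,"az":0,"jaw":-1},{"dx":0.0,"dy":0.049,"dz":-0.003,"ax":-0.0222,"ay":0.0,"az":0.0,"jaw":-1},{"dx":0.0,"dy":0.049,"dz":-0.003,"ax":-0.0222,"ay":0.0,"az":0.0,"jaw":-1},{"dx":0.0,"dy":0.049,"dz":-0.003,"ax":-0.0222,"ay":0.0,"az":0.0,"jaw":-1},{"dx":0.0,"dy":0.049,"dz":-0.003,"ax":-0.0222,"ay":0.0,"az":0.0,"jaw":-1}])

```text
t: 8.35
eef_pos: [528.4, -233.8, 31.4]
ee_rot: [-82.3, -0.1, 1.9]
contact_force: [-0.7, -3.2, -1.7]
finger_gap: 0.219
```

Request:
move_arm(rows=[{"dx":0.0,"dy":0.05,"dz":-0.003,"ax":-0.0222,"ay":0.0,"az":0.0,"jaw":-1},{"dx":0.0,"dy":0.025,"dz":-0.002,"ax":-0.0111,"ay":0.0,"az":0.0,"jaw":-1},{"dx":0.0,"dy":0.024,"dz":-0.002,"ax":-0.0111,"ay":0.0,"az":0.0,"jaw":-1},{"dx":0,"dy":0,"dz":0,"ax":0,"ay":0,"az":0,"jaw":-1}])

```text
t: 8.75
eef_pos: [528.3, -233.0, 11.8]
ee_rot: [-90.2, -0.0, 2.0]
contact_force: [-0.6, -3.5, -2.1]
finger_gap: 0.214
```

Level again, so I'll open partway, then rise straight up.

Request:
move_arm(rows=[{"dx":0,"dy":0,"dz":0,"ax":0,"ay":0,"az":0,"jaw":0},{"dx":0,"dy":0,"dz":0,"ax":0,"ay":0,"az":0,"jaw":0},{"dx":0,"dy":0,"dz":0,"ax":0,"ay":0,"az":0,"jaw":0},{"dx":0,"dy":-0.15,"dz":0,"ax":0,"ay":0,"az":0,"jaw":0},{"dx":0,"dy":-0.2,"dz":0,"ax":0,"ay":0,"az":0,"jaw":0}])

```text
t: 9.25
eef_pos: [526.4, -231.8, 80.2]
ee_rot: [-89.8, 0.3, 1.8]
contact_force: [0.2, -0.3, 0.3]
finger_gap: 0.502
```

```bash
python3 - <<'E'
from plan import *
plan([528.4,-233,81.5],[-90,0,1.8],[([528.4,-233,180],[-90,0,1.8]),([531,-400,180],[-90,0,1.8])],0.2,smax=50)
E
```

```text
[{"dx": 0.0, "dy": -0.246, "dz": 0.0, "ax": 0.0, "ay": 0.0, "az": 0.0, "jaw": 0.2}, {"dx": 0.0, "dy": -0.247, "dz": 0.0, "ax": 0.0, "ay": 0.0, "az": 0.0, "jaw": 0.2}, {"dx": -0.003, "dy": 0.0, "dz": -0.209, "ax": 0.0, "ay": 0.0, "az": 0.0, "jaw": 0.2}, {"dx": -0.003, "dy": 0.0, "dz": -0.209, "ax": 0.0, "ay": 0.0, "az": 0.0, "jaw": 0.2}, {"dx": -0.004, "dy": 0.0, "dz": -0.208, "ax": 0.0, "ay": 0.0, "az": 0.0, "jaw": 0.2}]
[{"dx": -0.003, "dy": 0.0, "dz": -0.209, "ax": 0.0, "ay": 0.0, "az": 0.0, "jaw": 0.2}]
end [ 531.  -400.   180.1] [-90.    0.    1.8]
```

Request:
move_arm(rows=[{"dx":0.0,"dy":-0.246,"dz":0.0,"ax":0.0,"ay":0.0,"az":0.0,"jaw":0.2},{"dx":0.0,"dy":-0.247,"dz":0.0,"ax":0.0,"ay":0.0,"az":0.0,"jaw":0.2},{"dx":-0.003,"dy":0.0,"dz":-0.209,"ax":0.0,"ay":0.0,"az":0.0,"jaw":0.2},{"dx":-0.003,"dy":0.0,"dz":-0.209,"ax":0.0,"ay":0.0,"az":0.0,"jaw":0.2},{"dx":-0.004,"dy":0.0,"dz":-0.208,"ax":0.0,"ay":0.0,"az":0.0,"jaw":0.2}])

```text
t: 9.75
eef_pos: [530.2, -359.0, 180.8]
ee_rot: [-90.0, -0.1, 1.8]
contact_force: [0.4, -0.3, -0.6]
finger_gap: 0.601
```

Request:
move_arm(rows=[{"dx":-0.003,"dy":0.0,"dz":-0.209,"ax":0.0,"ay":0.0,"az":0.0,"jaw":0.2},{"dx":0,"dy":0,"dz":0,"ax":0,"ay":0,"az":0,"jaw":0.2},{"dx":0,"dy":0,"dz":0,"ax":0,"ay":0,"az":0,"jaw":0.2}])

```text
t: 10.05
eef_pos: [530.3, -400.2, 179.3]
ee_rot: [-89.9, 0.0, 1.7]
contact_force: [-0.8, -0.2, 0.3]
finger_gap: 0.6
```

```bash
python3 - <<'E'
from station import arm,capture,models
from h import *
np.set_printoptions(precision=1,suppress=True)
c=capture("wrist");s=arm.get_state();print(s["t"],s["eef_pos"],s["ee_rot"],s["finger_gap"])
S=capture("scene");D=capture("side")
for n,x in (("w5",c),("S5",S),("D5",D)): pickle.dump(x,open(f"pics/{n}.pkl","wb"))
cv2.imwrite("pics/w5.png",c["frame"][:,:,::-1])
a=cv2.resize(D["frame"][140:240,230:350,::-1],None,fx=3.3,fy=3.3,interpolation=2);b=cv2.resize(S["frame"][190:290,280:400,::-1],None,fx=3.3,fy=3.3,interpolation=2)
cv2.imwrite("pics/sd9.png",np.hstack([a,b]))
L={}
for n,x in (("w",c),("s",S),("d",D)):
    f=x["frame"].astype(int);m=((f[...,0]>f[...,2]+70)&(f[...,1]>f[...,2]+20)&(f[...,0]<235)).astype(np.uint8)
    k,lab,st,ce=cv2.connectedComponentsWithStats(m)
    u0,v0=proj(x,[532.7,-374,32])
    i=min([i for i in range(1,k) if st[i][4]>15],key=lambda i:np.hypot(*(ce[i]-[u0,v0])))
    print(n,(u0,v0),st[i],ce[i],atz(x,*ce[i],32)); L[n]=(x,*ce[i])
print(tri([L["w"],L["s"]]),tri([L["w"],L["d"]]),tri(list(L.values())))
for r in models.trace(c,"filter_center")[:2]: print(r["score"],r["box"])
E
```

```text
10.1 [ 530.5 -399.2  179.6] [-89.9   0.    1.8] 0.6016200942004231
w (np.float64(319.91108443010586), np.float64(162.3308023440063)) [309 151  22  22 372] [319.8 161.9] [ 532.6 -373.5   32. ]
s (np.float64(365.7169434463257), np.float64(202.26695018931858)) [359 199  13   9  94] [365.3 203.1] [ 532.3 -371.7   32. ]
d (np.float64(305.99713115982047), np.float64(228.06947512165974)) [301 226  12   6  54] [306.6 228.2] [ 533.7 -374.9   32. ]
(array([ 532.9, -373.6,   29.7]), [np.float64(0.31564729299351885), np.float64(0.3156472929937039)]) (array([ 533.3, -373.9,   31.5]), [np.float64(0.8009510662115918), np.float64(0.8009510662117717)]) (array([ 533.3, -373.4,   30.8]), [np.float64(0.7205768152616449), np.float64(0.7479728687279488), np.float64(1.1632807342653182)])
0.96 [309.3, 148.7, 335.0, 176.3]
```

View pics/w5.png

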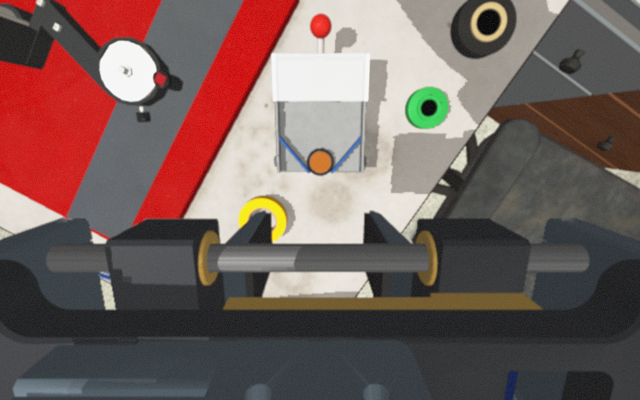

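View pics/sd9.png

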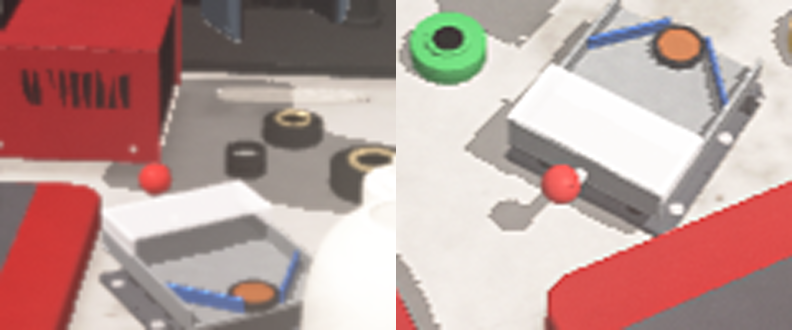

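The tray is level, and the filter is seated between the fences at about (533, -373.6) with its top near 31 mm. Next I'll turn the gripper across and stop above it.

```bash
python3 - <<'E'
from plan import *
plan([531,-400,180],[-90,0,1.8],[([533,-373.6,100],[-90,0,-88.2]),([533,-373.6,50],[-90,0,-88.2])],0.15,amax=8.4)
E
```

```text
[{"dx": 0.001, "dy": 0.036, "dz": 0.012, "ax": 0.0, "ay": 0.0455, "az": 0.0, "jaw": 0.15}, {"dx": 0.0, "dy": 0.036, "dz": 0.012, "ax": 0.0, "ay": 0.0455, "az": 0.0, "jaw": 0.15}, {"dx": -0.002, "dy": 0.036, "dz": 0.012, "ax": 0.0, "ay": 0.0454, "az": 0.0, "jaw": 0.15}, {"dx": -0.004, "dy": 0.037, "dz": 0.011, "ax": 0.0, "ay": 0.0455, "az": 0.0, "jaw": 0.15}, {"dx": -0.005, "dy": 0.036, "dz": 0.011, "ax": 0.0, "ay": 0.0454, "az": 0.0, "jaw": 0.15}]
[{"dx": -0.007, "dy": 0.037, "dz": 0.01, "ax": 0.0, "ay": 0.0455, "az": 0.0, "jaw": 0.15}, {"dx": -0.008, "dy": 0.036, "dz": 0.009, "ax": 0.0, "ay": 0.0454, "az": 0.0, "jaw": 0.15}, {"dx": -0.009, "dy": 0.037, "dz": 0.007, "ax": 0.0, "ay": 0.0455, "az": 0.0, "jaw": 0.15}, {"dx": -0.011, "dy": 0.036, "dz": 0.006, "ax": 0.0, "ay": 0.0454, "az": 0.0, "jaw": 0.15}, {"dx": -0.011, "dy": 0.037, "dz": 0.005, "ax": 0.0, "ay": 0.0455, "az": 0.0, "jaw": 0.15}]
[{"dx": -0.012, "dy": 0.036, "dz": 0.003, "ax": 0.0, "ay": 0.0454, "az": 0.0, "jaw": 0.15}, {"dx": 0.0, "dy": 0.125, "dz": 0.0, "ax": 0.0, "ay": 0.0, "az": 0.0, "jaw": 0.15}, {"dx": 0.0, "dy": 0.125, "dz": 0.0, "ax": 0.0, "ay": 0.0, "az": 0.0, "jaw": 0.15}]
end [ 533.1 -373.6   50. ] [-90.    0.  -88.2]
```

Request:
move_arm(rows=[{"dx":0.001,"dy":0.036,"dz":0.012,"ax":0.0,"ay":0.0455,"az":0.0,"jaw":0.15},{"dx":0.0,"dy":0.036,"dz":0.012,"ax":0.0,"ay":0.0455,"az":0.0,"jaw":0.15},{"dx":-0.002,"dy":0.036,"dz":0.012,"ax":0.0,"ay":0.0454,"az":0.0,"jaw":0.15},{"dx":-0.004,"dy":0.037,"dz":0.011,"ax":0.0,"ay":0.0455,"az":0.0,"jaw":0.15},{"dx":-0.005,"dy":0.036,"dz":0.011,"ax":0.0,"ay":0.0454,"az":0.0,"jaw":0.15}])

```text
t: 10.75
eef_pos: [532.1, -386.3, 144.0]
ee_rot: [-90.0, 0.0, -39.3]
contact_force: [-0.3, -0.1, -0.2]
finger_gap: 0.574
```

Request:
move_arm(rows=[{"dx":-0.007,"dy":0.037,"dz":0.01,"ax":0.0,"ay":0.0455,"az":0.0,"jaw":0.15},{"dx":-0.008,"dy":0.036,"dz":0.009,"ax":0.0,"ay":0.0454,"az":0.0,"jaw":0.15},{"dx":-0.009,"dy":0.037,"dz":0.007,"ax":0.0,"ay":0.0455,"az":0.0,"jaw":0.15},{"dx":-0.011,"dy":0.036,"dz":0.006,"ax":0.0,"ay":0.0454,"az":0.0,"jaw":0.15},{"dx":-0.011,"dy":0.037,"dz":0.005,"ax":0.0,"ay":0.0455,"az":0.0,"jaw":0.15}])

```text
t: 11.25
eef_pos: [533.0, -374.3, 107.4]
ee_rot: [-90.0, 0.0, -80.3]
contact_force: [-0.3, -1.0, -0.7]
finger_gap: 0.573
```

Request:
move_arm(rows=[{"dx":-0.012,"dy":0.036,"dz":0.003,"ax":0.0,"ay":0.0454,"az":0.0,"jaw":0.15},{"dx":0.0,"dy":0.125,"dz":0.0,"ax":0.0,"ay":0.0,"az":0.0,"jaw":0.15},{"dx":0.0,"dy":0.125,"dz":0.0,"ax":0.0,"ay":0.0,"az":0.0,"jaw":0.15},{"dx":0,"dy":0,"dz":0,"ax":0,"ay":0,"az":0,"jaw":0.15}])

```text
t: 11.65
eef_pos: [530.8, -370.4, 47.0]
ee_rot: [-90.3, 0.3, -88.1]
contact_force: [-0.3, 0.9, -0.1]
finger_gap: 0.575
```

```bash
python3 - <<'E'
from station import arm,capture
from h import *
np.set_printoptions(precision=1,suppress=True)
D=capture("side");S=capture("scene");c=capture("wrist");s=arm.get_state();print(s["t"],s["eef_pos"],s["ee_rot"],s["contact_force"],s["finger_gap"])
for n,x in (("w6",c),("S6",S),("D6",D)): pickle.dump(x,open(f"pics/{n}.pkl","wb"))
a=cv2.resize(D["frame"][140:240,250:370,::-1],None,fx=3.3,fy=3.3,interpolation=2);b=cv2.resize(S["frame"][160:260,300:420,::-1],None,fx=3.3,fy=3.3,interpolation=2)
cv2.imwrite("pics/sd10.png",np.hstack([a,b]));cv2.imwrite("pics/w6.png",c["frame"][:,:,::-1])
E
```

```text
11.8 [ 533.8 -373.1   51.4] [-89.9  -0.  -88.1] [-0.2  0.5  0.9] 0.5752152179737905
```

View pics/sd10.png

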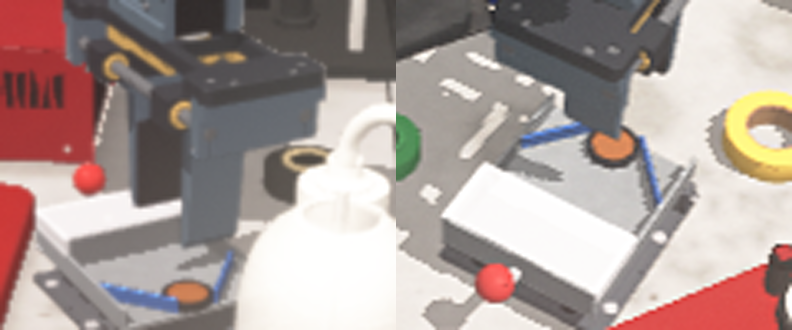

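View pics/w6.png

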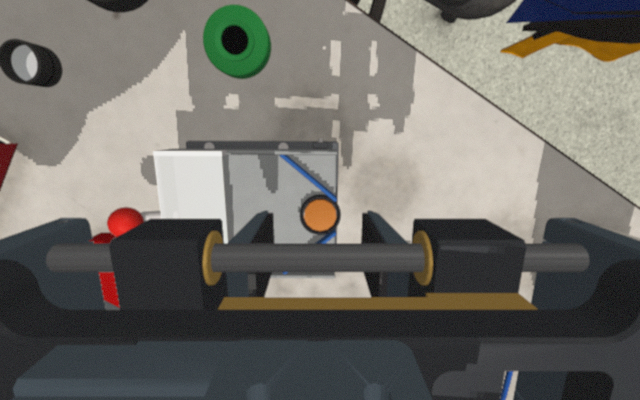

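```bash
python3 - <<'E'
from h import *
np.set_printoptions(precision=1,suppress=True)
D,S,c=[pickle.load(open(f"pics/{n}6.pkl","rb")) for n in "DSw"]
Q=pts(D);P=pts(S)
for u in (308,312,316):
    print(u,[(v,*Q[v,u].round(0)) for v in range(204,217,2)])
f=D["frame"]
print("right finger front face; bottom z per column:")
for u in range(303,322,2):
    col=Q[:,u]; ok=[v for v in range(180,225) if abs(col[v][1]+407)<12]; print(u,ok[-1] if ok else None, col[ok[-1]] if ok else None)
print("TCP+28 proj",proj(D,[517,-412,79]),proj(D,[549,-412,79]))
fr=c["frame"].astype(int);m=np.zeros((400,640),np.uint8);m[190:243,295:345]=((fr[...,0]>fr[...,2]+70)&(fr[...,1]>fr[...,2]+20))[190:243,295:345]
n,l,st,ce=cv2.connectedComponentsWithStats(m);i=1+st[1:,4].argmax();print(st[i],ce[i],atz(c,*ce[i],32)); W=pts(c);print(W[int(ce[i][1]),int(ce[i][0])])
E
```

```text
308 [(204, np.float64(518.0), np.float64(-409.0), np.float64(104.0)), (206, np.float64(518.0), np.float64(-410.0), np.float64(100.0)), (208, np.float64(519.0), np.float64(-409.0), np.float64(95.0)), (210, np.float64(519.0), np.float64(-408.0), np.float64(91.0)), (212, np.float64(520.0), np.float64(-407.0), np.float64(85.0)), (214, np.float64(521.0), np.float64(-405.0), np.float64(81.0)), (216, np.float64(565.0), np.float64(-319.0), np.float64(27.0))]
312 [(204, np.float64(528.0), np.float64(-408.0), np.float64(101.0)), (206, np.float64(527.0), np.float64(-409.0), np.float64(98.0)), (208, np.float64(527.0), np.float64(-409.0), np.float64(93.0)), (210, np.float64(529.0), np.float64(-406.0), np.float64(88.0)), (212, np.float64(528.0), np.float64(-407.0), np.float64(84.0)), (214, np.float64(577.0), np.float64(-315.0), np.float64(27.0)), (216, np.float64(573.0), np.float64(-322.0), np.float64(26.0))]
316 [(204, np.float64(537.0), np.float64(-406.0), np.float64(98.0)), (206, np.float64(537.0), np.float64(-407.0), np.float64(95.0)), (208, np.float64(536.0), np.float64(-407.0), np.float64(91.0)), (210, np.float64(537.0), np.float64(-407.0), np.float64(86.0)), (212, np.float64(539.0), np.float64(-403.0), np.float64(80.0)), (214, np.float64(580.0), np.float64(-327.0), np.float64(31.0)), (216, np.float64(579.0), np.float64(-329.0), np.float64(28.0))]
right finger front face; bottom z per column:
303 None None
305 214 [ 515.3 -403.3   80.8]
307 214 [ 518.8 -404.9   80.7]
309 214 [ 523.8 -403.4   79. ]
311 213 [ 527.9 -403.6   80.3]
313 213 [ 532.6 -403.    79. ]
315 212 [ 535.1 -406.3   82.1]
317 212 [ 540.3 -404.7   80.2]
319 211 [ 545.2 -403.7   80.8]
321 210 [ 548.7 -405.2   82.9]
TCP+28 proj (np.float64(307.8475865851915), np.float64(216.55083246609115)) (np.float64(322.8059651497161), np.float64(213.23472974648269))
[304 199  32  33 805] [319.8 214.9] [ 533.2 -373.8   32. ]
[ 533.4 -373.2   30.2]
```

Request:
move_arm(rows=[{"dx":0,"dy":0.1,"dz":0,"ax":0,"ay":0,"az":0,"jaw":0.15},{"dx":0,"dy":0.1,"dz":0,"ax":0,"ay":0,"az":0,"jaw":0.15},{"dx":0,"dy":0.03,"dz":0,"ax":0,"ay":0,"az":0,"jaw":0.15},{"dx":0,"dy":0,"dz":0,"ax":0,"ay":0,"az":0,"jaw":0.15}])

```text
t: 12.2
eef_pos: [533.1, -373.2, 4.4]
ee_rot: [-90.0, 0.0, -88.2]
contact_force: [-0.3, 0.4, 1.1]
finger_gap: 0.576
```

```bash
python3 - <<'E'
from station import arm,capture
from h import *
np.set_printoptions(precision=1,suppress=True)
D=capture("side");S=capture("scene");c=capture("wrist");s=arm.get_state();print(s["t"],s["eef_pos"],s["ee_rot"],s["contact_force"],s["finger_gap"])
a=cv2.resize(D["frame"][180:240,275:345,::-1],None,fx=5.5,fy=5.5,interpolation=2);b=cv2.resize(S["frame"][170:230,330:400,::-1],None,fx=5.5,fy=5.5,interpolation=2)
cv2.imwrite("pics/sd11.png",np.hstack([a,b]));cv2.imwrite("pics/w7.png",cv2.resize(c["frame"][120:300,210:430,::-1],None,fx=3,fy=3))
E
```

```text
12.35 [ 533.9 -373.8    5.6] [-89.9  -0.1 -88.2] [-0.1 -0.2 -0.1] 0.5767125558069176
```

View pics/sd11.png

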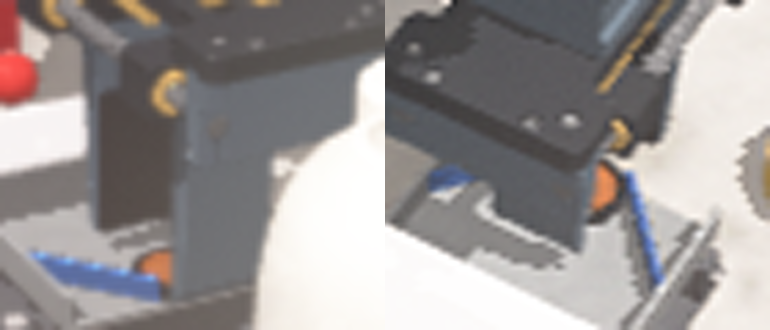

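View pics/w7.png

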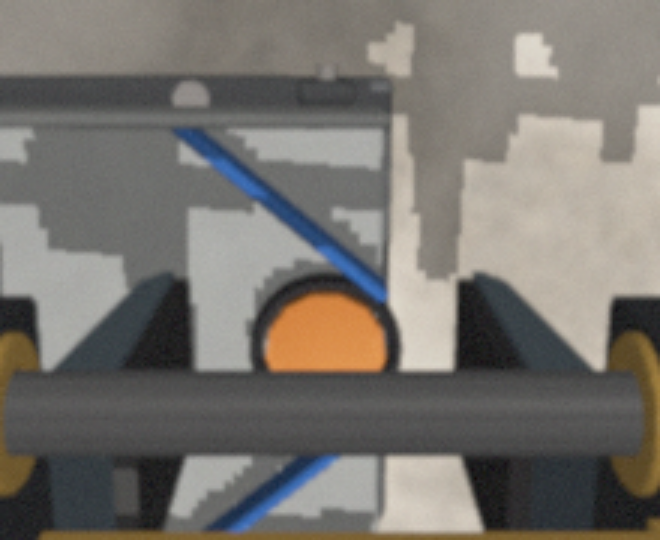

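The fingers straddle the filter and are centred on it. I'll creep down to find the floor.

Request:
move_arm(rows=[{"dx":0,"dy":0.015,"dz":0,"ax":0,"ay":0,"az":0,"jaw":0.15},{"dx":0,"dy":0.005,"dz":0,"ax":0,"ay":0,"az":0,"jaw":0.15},{"dx":0,"dy":0,"dz":0,"ax":0,"ay":0,"az":0,"jaw":0.15},{"dx":0,"dy":0,"dz":0,"ax":0,"ay":0,"az":0,"jaw":0.15}])

```text
t: 12.75
eef_pos: [532.9, -373.2, 0.1]
ee_rot: [-90.0, 0.0, -88.2]
contact_force: [0.2, 0.2, 0.0]
finger_gap: 0.575
```

Request:
move_arm(rows=[{"dx":0,"dy":0.005,"dz":0,"ax":0,"ay":0,"az":0,"jaw":0.15},{"dx":0,"dy":0,"dz":0,"ax":0,"ay":0,"az":0,"jaw":0.15}])

```text
t: 12.95
eef_pos: [532.8, -373.1, -1.1]
ee_rot: [-90.0, 0.0, -88.2]
contact_force: [-0.5, 0.3, 0.4]
finger_gap: 0.574
```

Request:
move_arm(rows=[{"dx":0,"dy":0.005,"dz":0,"ax":0,"ay":0,"az":0,"jaw":0.15},{"dx":0,"dy":0,"dz":0,"ax":0,"ay":0,"az":0,"jaw":0.15}])

```text
t: 13.15
eef_pos: [532.8, -373.1, -2.1]
ee_rot: [-90.0, 0.0, -88.2]
contact_force: [-0.0, 1.3, 0.8]
finger_gap: 0.573
```

Request:
move_arm(rows=[{"dx":0,"dy":0.005,"dz":0,"ax":0,"ay":0,"az":0,"jaw":0.15},{"dx":0,"dy":0,"dz":0,"ax":0,"ay":0,"az":0,"jaw":0.15}])

```text
t: 13.35
eef_pos: [532.8, -373.1, -3.1]
ee_rot: [-90.0, 0.0, -88.2]
contact_force: [0.5, 0.6, 0.3]
finger_gap: 0.57
```

```bash
python3 - <<'E'
from station import arm,capture
from h import *
np.set_printoptions(precision=1,suppress=True)
D=capture("side");s=arm.get_state();print(s["t"],s["eef_pos"],s["ee_rot"],s["contact_force"],s["finger_gap"])
Q=pts(D)
for u in range(305,320,2):
    col=Q[:,u]; ok=[v for v in range(195,250) if abs(col[v][1]+407)<7]; print(u,ok[-1],col[ok[-1]],col[ok[-1]+1],col[ok[-1]+2])
cv2.imwrite("pics/d12.png",cv2.resize(D["frame"][180:250,265:345,::-1],None,fx=8,fy=8,interpolation=2))
E
```

```text
13.4 [ 532.8 -373.1   -3.1] [-90.    0.  -88.2] [ 0.5  0.1 -0.4] 0.5765549912027739Traceback (most recent call last):
  File "<stdin>", line 7, in <module>
IndexError: list index out of range
```

Request:
move_arm(rows=[{"dx":0,"dy":0.005,"dz":0,"ax":0,"ay":0,"az":0,"jaw":0.15},{"dx":0,"dy":0,"dz":0,"ax":0,"ay":0,"az":0,"jaw":0.15}])

```text
t: 13.6
eef_pos: [532.8, -373.1, -4.1]
ee_rot: [-90.0, 0.0, -88.2]
contact_force: [0.4, 0.3, -0.3]
finger_gap: 0.569
```

```bash
python3 - <<'E'
from station import arm,capture
from h import *
np.set_printoptions(precision=1,suppress=True)
D=capture("side");S=capture("scene");s=arm.get_state();print(s["t"],s["eef_pos"],s["ee_rot"],s["contact_force"],s["finger_gap"])
Q=pts(D);print(Q[230,312],Q[232,312],Q[234,312],Q[236,312],Q[238,312])
a=cv2.resize(D["frame"][190:250,280:350,::-1],None,fx=5.5,fy=5.5,interpolation=2);b=cv2.resize(S["frame"][170:230,330:400,::-1],None,fx=5.5,fy=5.5,interpolation=2)
cv2.imwrite("pics/sd13.png",np.hstack([a,b]))
E
```

```text
13.7 [ 532.9 -373.2   -4. ] [-90.    0.  -88.2] [ 0.8  0.1 -0.3] 0.5754501622548355
[ 527.6 -409.5   46.4] [ 526.7 -411.4   43.2] [ 527.2 -410.7   38.3] [ 529.2 -406.9   31.5] [ 545.6 -376.     7.1]
```

View pics/sd13.png

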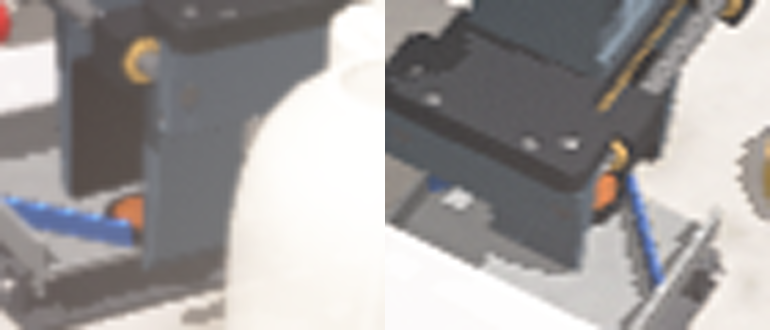

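Request:
move_arm(rows=[{"dx":0,"dy":0.005,"dz":0,"ax":0,"ay":0,"az":0,"jaw":0.15},{"dx":0,"dy":0,"dz":0,"ax":0,"ay":0,"az":0,"jaw":0.15}])

```text
t: 13.9
eef_pos: [532.9, -373.1, -5.0]
ee_rot: [-90.0, 0.0, -88.2]
contact_force: [-0.0, -0.0, 0.2]
finger_gap: 0.576
```

Request:
move_arm(rows=[{"dx":0,"dy":0,"dz":0,"ax":0,"ay":0,"az":0,"jaw":-0.15},{"dx":0,"dy":0,"dz":0,"ax":0,"ay":0,"az":0,"jaw":-0.4},{"dx":0,"dy":0,"dz":0,"ax":0,"ay":0,"az":0,"jaw":-0.6},{"dx":0,"dy":0,"dz":0,"ax":0,"ay":0,"az":0,"jaw":-0.6}])

```text
t: 14.3
eef_pos: [532.9, -373.2, -5.0]
ee_rot: [-90.0, 0.0, -88.2]
contact_force: [-0.3, -0.6, -0.2]
finger_gap: 0.332
```

```bash
python3 - <<'E'
from station import arm,capture
from h import *
np.set_printoptions(precision=1,suppress=True)
c=capture("wrist");s=arm.get_state();print(s["t"],s["eef_pos"],s["ee_rot"],s["contact_force"],s["finger_gap"])
cv2.imwrite("pics/w14.png",cv2.resize(c["frame"][120:300,210:430,::-1],None,fx=3,fy=3))
E
```

```text
14.35 [ 532.9 -373.2   -5. ] [-90.    0.  -88.2] [-0.7  0.9  0.2] 0.3316382023938718
```

View pics/w14.png

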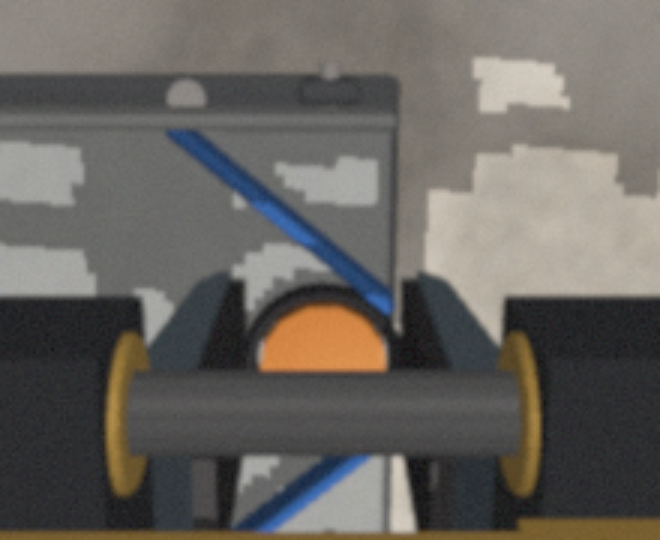

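Request:
move_arm(rows=[{"dx":0,"dy":0,"dz":0,"ax":0,"ay":0,"az":0,"jaw":-1},{"dx":0,"dy":-0.03,"dz":0,"ax":0,"ay":0,"az":0,"jaw":-1},{"dx":0,"dy":-0.1,"dz":0,"ax":0,"ay":0,"az":0,"jaw":-1},{"dx":0,"dy":-0.15,"dz":0,"ax":0,"ay":0,"az":0,"jaw":-1},{"dx":0,"dy":0,"dz":0,"ax":0,"ay":0,"az":0,"jaw":-1}])

```text
t: 14.85
eef_pos: [535.7, -375.2, 55.7]
ee_rot: [-89.6, -0.3, -88.2]
contact_force: [0.8, 0.6, 0.7]
finger_gap: 0.334
```

```bash
python3 - <<'E'
from station import arm,capture
from h import *
np.set_printoptions(precision=1,suppress=True)
D=capture("side");S=capture("scene");c=capture("wrist");s=arm.get_state();print(s["t"],s["eef_pos"],s["ee_rot"],s["contact_force"],s["finger_gap"])
for n,x in (("w15",c),("S15",S),("D15",D)): pickle.dump(x,open(f"pics/{n}.pkl","wb"))
a=cv2.resize(D["frame"][175:235,270:340,::-1],None,fx=5.5,fy=5.5,interpolation=2);b=cv2.resize(S["frame"][160:220,330:400,::-1],None,fx=5.5,fy=5.5,interpolation=2)
cv2.imwrite("pics/sd15.png",np.hstack([a,b]));cv2.imwrite("pics/w15.png",cv2.resize(c["frame"][120:300,210:430,::-1],None,fx=3,fy=3))
E
```

```text
15.0 [ 532.5 -372.9   50.7] [-90.    0.  -88.2] [-0.6  0.1 -0.7] 0.3378472381675004
```

View pics/sd15.png

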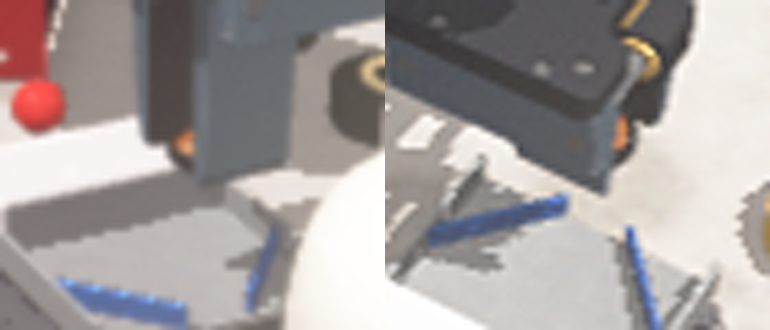

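View pics/w15.png

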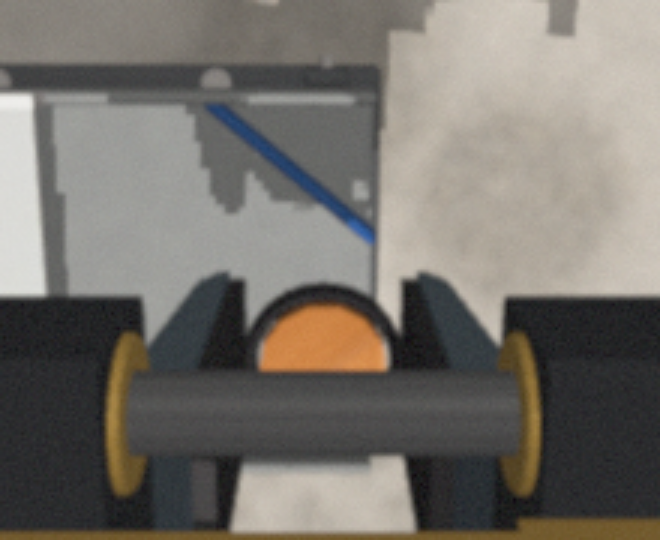

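```bash
python3 - <<'E'
from plan import *
from h import *
S=pickle.load(open("pics/scene0.pkl","rb"));D=pickle.load(open("pics/side0.pkl","rb"))
P=np.vstack([pts(c)[c["depth"]>0] for c in (S,D)])
P=P[(P[:,2]>50)&(P[:,2]<330)&(abs(P[:,0]-699)<160)&(abs(P[:,1]+109)<160)]
for yaw in (-130,-120,-110,-100,-88,-80,-70,-60,-50,-40):
    t=np.radians(yaw);d=P[:,:2]-[699,-109];x=d@[np.cos(t),np.sin(t)];z=d@[-np.sin(t),np.cos(t)]
    g=np.hypot(np.maximum(abs(x)-89,0),np.maximum(abs(z)-38,0));i=np.argsort(g)[:20];print(yaw,g[i[10]].round(1),P[i[10]].round(0))
plan([532.9,-373.1,51],[-90,0,-88.2],[([532.9,-373.1,150],[-90,0,-88.2]),([600,-110,150],[-90,0,-88.2])],-1,smax=45)
E
```

```text
-130 42.1 [ 576. -132.   75.]
-120 55.3 [601. -91.  95.]
-110 41.6 [658.  10.  94.]
-100 29.1 [657.   6.  92.]
-88 17.1 [643. -14.  98.]
-80 10.5 [640. -20. 100.]
-70 4.6 [629. -36.  57.]
-60 2.3 [619. -52.  75.]
-50 1.3 [613. -68.  97.]
-40 2.5 [605. -78. 101.]
[{"dx": 0.0, "dy": -0.165, "dz": 0.0, "ax": 0.0, "ay": 0.0, "az": 0.0, "jaw": -1}, {"dx": 0.0, "dy": -0.165, "dz": 0.0, "ax": 0.0, "ay": 0.0, "az": 0.0, "jaw": -1}, {"dx": 0.0, "dy": -0.165, "dz": 0.0, "ax": 0.0, "ay": 0.0, "az": 0.0, "jaw": -1}, {"dx": -0.186, "dy": 0.0, "dz": 0.054, "ax": 0.0, "ay": 0.0, "az": 0.0, "jaw": -1}, {"dx": -0.186, "dy": 0.0, "dz": 0.054, "ax": 0.0, "ay": 0.0, "az": 0.0, "jaw": -1}]
[{"dx": -0.186, "dy": 0.0, "dz": 0.054, "ax": 0.0, "ay": 0.0, "az": 0.0, "jaw": -1}, {"dx": -0.187, "dy": 0.0, "dz": 0.054, "ax": 0.0, "ay": 0.0, "az": 0.0, "jaw": -1}, {"dx": -0.186, "dy": 0.0, "dz": 0.054, "ax": 0.0, "ay": 0.0, "az": 0.0, "jaw": -1}, {"dx": -0.187, "dy": 0.0, "dz": 0.053, "ax": 0.0, "ay": 0.0, "az": 0.0, "jaw": -1}, {"dx": -0.186, "dy": 0.0, "dz": 0.054, "ax": 0.0, "ay": 0.0, "az": 0.0, "jaw": -1}]
end [ 600.1 -110.1  150. ] [-90.    0.  -88.2]
```

```bash
python3 - <<'E'
from plan import *
plan([532.9,-373.1,51],[-90,0,-88.2],[([532.9,-373.1,160],[-90,0,-88.2]),([605,-80,160],[-90,0,-110])],-1,smax=45)
E
```

```text
[{"dx": 0.0, "dy": -0.182, "dz": 0.0, "ax": 0.0, "ay": 0.0, "az": 0.0, "jaw": -1}, {"dx": 0.0, "dy": -0.182, "dz": 0.0, "ax": 0.0, "ay": 0.0, "az": 0.0, "jaw": -1}, {"dx": 0.0, "dy": -0.181, "dz": 0.0, "ax": 0.0, "ay": 0.0, "az": 0.0, "jaw": -1}, {"dx": -0.208, "dy": 0.0, "dz": 0.058, "ax": 0.0, "ay": 0.0173, "az": 0.0, "jaw": -1}, {"dx": -0.21, "dy": 0.0, "dz": 0.047, "ax": 0.0, "ay": 0.0173, "az": 0.0, "jaw": -1}]
[{"dx": -0.213, "dy": 0.0, "dz": 0.035, "ax": 0.0, "ay": 0.0173, "az": 0.0, "jaw": -1}, {"dx": -0.214, "dy": 0.0, "dz": 0.024, "ax": 0.0, "ay": 0.0173, "az": 0.0, "jaw": -1}, {"dx": -0.215, "dy": 0.0, "dz": 0.012, "ax": 0.0, "ay": 0.0173, "az": 0.0, "jaw": -1}, {"dx": -0.216, "dy": 0.0, "dz": 0.0, "ax": 0.0, "ay": 0.0173, "az": 0.0, "jaw": -1}, {"dx": -0.215, "dy": 0.0, "dz": -0.012, "ax": 0.0, "ay": 0.0173, "az": 0.0, "jaw": -1}]
end [605. -80. 160.] [ -90.    0. -110.]
```

Request:
move_arm(rows=[{"dx":0.0,"dy":-0.182,"dz":0.0,"ax":0.0,"ay":0.0,"az":0.0,"jaw":-1},{"dx":0.0,"dy":-0.182,"dz":0.0,"ax":0.0,"ay":0.0,"az":0.0,"jaw":-1},{"dx":0.0,"dy":-0.181,"dz":0.0,"ax":0.0,"ay":0.0,"az":0.0,"jaw":-1},{"dx":-0.208,"dy":0.0,"dz":0.058,"ax":0.0,"ay":0.0173,"az":0.0,"jaw":-1},{"dx":-0.21,"dy":0.0,"dz":0.047,"ax":0.0,"ay":0.0173,"az":0.0,"jaw":-1}])

```text
t: 15.5
eef_pos: [553.4, -289.4, 159.9]
ee_rot: [-90.0, 0.0, -94.7]
contact_force: [0.7, -0.5, -0.5]
finger_gap: 0.331
```

Request:
move_arm(rows=[{"dx":-0.213,"dy":0.0,"dz":0.035,"ax":0.0,"ay":0.0173,"az":0.0,"jaw":-1},{"dx":-0.214,"dy":0.0,"dz":0.024,"ax":0.0,"ay":0.0173,"az":0.0,"jaw":-1},{"dx":-0.215,"dy":0.0,"dz":0.012,"ax":0.0,"ay":0.0173,"az":0.0,"jaw":-1},{"dx":-0.216,"dy":0.0,"dz":0.0,"ax":0.0,"ay":0.0173,"az":0.0,"jaw":-1},{"dx":-0.215,"dy":0.0,"dz":-0.012,"ax":0.0,"ay":0.0173,"az":0.0,"jaw":-1}])

```text
t: 16.0
eef_pos: [604.2, -78.3, 158.5]
ee_rot: [-90.2, -0.0, -110.1]
contact_force: [0.3, -1.4, -0.1]
finger_gap: 0.336
```

Request:
move_arm(rows=[{"dx":0,"dy":0,"dz":0,"ax":0,"ay":0,"az":0,"jaw":-1},{"dx":0,"dy":0,"dz":0,"ax":0,"ay":0,"az":0,"jaw":-1},{"dx":0,"dy":0,"dz":0,"ax":0,"ay":0,"az":0,"jaw":-1}])

```text
t: 16.3
eef_pos: [604.2, -80.9, 159.2]
ee_rot: [-90.1, -0.0, -110.0]
contact_force: [0.2, -0.6, -0.6]
finger_gap: 0.335
```

```bash
python3 - <<'E'
from station import arm,capture,models
from h import *
np.set_printoptions(precision=1,suppress=True)
c=capture("wrist");s=arm.get_state();print(s["t"],s["eef_pos"],s["ee_rot"],s["contact_force"],s["finger_gap"])
pickle.dump(c,open("pics/w16.pkl","wb"));cv2.imwrite("pics/w16.png",c["frame"][:,:,::-1])
for r in models.trace(c,"sensor_top")[:4]: print(r["score"],r["box"])
P=pts(c)
f=c["frame"].astype(int);m=((f[...,0]>150)&(f[...,0]-f[...,2]>35)&(f[...,0]-f[...,1]<70)).astype(np.uint8);m[235:]=0
n,l,st,ce=cv2.connectedComponentsWithStats(m)
for i in range(1,n):
    if st[i][4]>60:
        b=st[i];cx,cy=b[0]+b[2]/2-.5,b[1]+b[3]/2-.5
        print(b,ce[i],atz(c,*ce[i],18),atz(c,cx,cy,18),P[int(cy),b[0]+2])
print(proj(c,[699,-109,18]))
E
```

```text
16.35 [604.3 -81.3 159.5] [ -90.1   -0.  -110. ] [-0.4 -0.1 -0.7] 0.3344939405823696
0.97 [294.8, 71.3, 337.0, 120.7]
0.6 [372.1, 14.9, 438.7, 80.4]
0.57 [470.2, 41.9, 521.6, 94.9]
[390  26  38  42 217] [408.9  46.5] [ 709.8 -221.3   18. ] [ 709.9 -220.9   18. ] [ 715.3 -202.7   24.7]
[395  32  27  30 149] [407.9  46.6] [ 710.1 -220.2   18. ] [ 710.1 -220.4   18. ] [ 713.9 -208.3   22.4]
[301  81  27  28 261] [314.8  93.1] [ 700.1 -112.5   18. ] [ 699.  -111.2   18. ] [ 703.6 -100.2   18.1]
[620 168  20  46 391] [634.4 194.7] [ 465.2 -426.5   18. ] [ 472.3 -421.6   18. ] [ 469.6 -423.8    6.5]
(np.float64(312.10018196772273), np.float64(95.2301382076174))
```

View pics/w16.png

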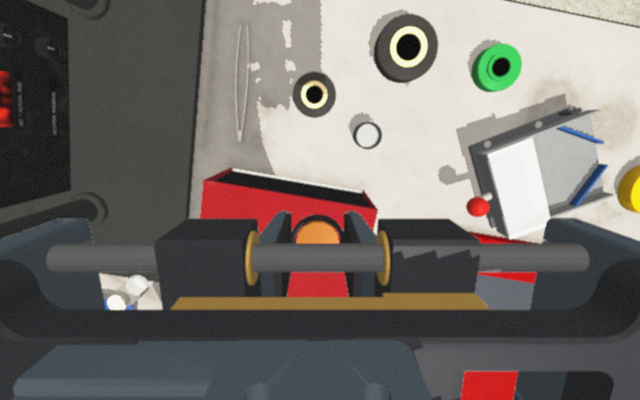

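The wrist view shows the target ring at (314,94), which gives (699, -111, 18). The filter is held level between the fingers at (318,232). I'll move over the sensor.

```bash
python3 - <<'E'
from plan import *
plan([604.7,-80.3,160],[-90,0,-110],[([699,-110.8,160],[-90,0,-110]),([699,-110.8,20],[-90,0,-110])],-1,smax=40)
E
```

```text
[{"dx": -0.006, "dy": 0.0, "dz": 0.165, "ax": 0.0, "ay": 0.0, "az": 0.0, "jaw": -1}, {"dx": -0.006, "dy": 0.0, "dz": 0.165, "ax": 0.0, "ay": 0.0, "az": 0.0, "jaw": -1}, {"dx": -0.006, "dy": 0.0, "dz": 0.165, "ax": 0.0, "ay": 0.0, "az": 0.0, "jaw": -1}, {"dx": 0.0, "dy": 0.175, "dz": 0.0, "ax": 0.0, "ay": 0.0, "az": 0.0, "jaw": -1}, {"dx": 0.0, "dy": 0.175, "dz": 0.0, "ax": 0.0, "ay": 0.0, "az": 0.0, "jaw": -1}]
[{"dx": 0.0, "dy": 0.175, "dz": 0.0, "ax": 0.0, "ay": 0.0, "az": 0.0, "jaw": -1}, {"dx": 0.0, "dy": 0.175, "dz": 0.0, "ax": 0.0, "ay": 0.0, "az": 0.0, "jaw": -1}]
end [ 699.  -110.8   20. ] [ -90.    0. -110.]
```

Request:
move_arm(rows=[{"dx":-0.006,"dy":0.0,"dz":0.165,"ax":0.0,"ay":0.0,"az":0.0,"jaw":-1},{"dx":-0.006,"dy":0.0,"dz":0.165,"ax":0.0,"ay":0.0,"az":0.0,"jaw":-1},{"dx":-0.006,"dy":0.0,"dz":0.165,"ax":0.0,"ay":0.0,"az":0.0,"jaw":-1},{"dx":0.0,"dy":0.1,"dz":0.0,"ax":0.0,"ay":0.0,"az":0.0,"jaw":-1},{"dx":0.0,"dy":0.175,"dz":0.0,"ax":0.0,"ay":0.0,"az":0.0,"jaw":-1}])

```text
t: 16.9
eef_pos: [701.8, -112.9, 106.7]
ee_rot: [-89.6, 0.1, -110.1]
contact_force: [0.9, 0.7, -0.1]
finger_gap: 0.333
```

Request:
move_arm(rows=[{"dx":0.0,"dy":0.175,"dz":0.0,"ax":0.0,"ay":0.0,"az":0.0,"jaw":-1},{"dx":0.0,"dy":0.175,"dz":0.0,"ax":0.0,"ay":0.0,"az":0.0,"jaw":-1},{"dx":0.0,"dy":0.075,"dz":0.0,"ax":0.0,"ay":0.0,"az":0.0,"jaw":-1},{"dx":0,"dy":0,"dz":0,"ax":0,"ay":0,"az":0,"jaw":-1}])

```text
t: 17.3
eef_pos: [697.2, -111.3, 17.5]
ee_rot: [-90.3, -0.0, -110.1]
contact_force: [0.0, -0.4, 0.2]
finger_gap: 0.334
```

```bash
python3 - <<'E'
from station import arm,capture
from h import *
np.set_printoptions(precision=1,suppress=True)
D=capture("side");S=capture("scene");c=capture("wrist");s=arm.get_state();print(s["t"],s["eef_pos"],s["ee_rot"],s["contact_force"],s["finger_gap"])
a=cv2.resize(D["frame"][130:200,280:350,::-1],None,fx=5.5,fy=5.5,interpolation=2);b=cv2.resize(S["frame"][220:290,180:250,::-1],None,fx=5.5,fy=5.5,interpolation=2)
cv2.imwrite("pics/sd17.png",np.hstack([a,b]));cv2.imwrite("pics/w17.png",cv2.resize(c["frame"][120:300,210:430,::-1],None,fx=3,fy=3))
E
```

```text
17.45 [ 700.8 -111.3   22.3] [ -89.8    0.1 -110. ] [0.  0.  0.3] 0.33222179685049436
```

View pics/sd17.png

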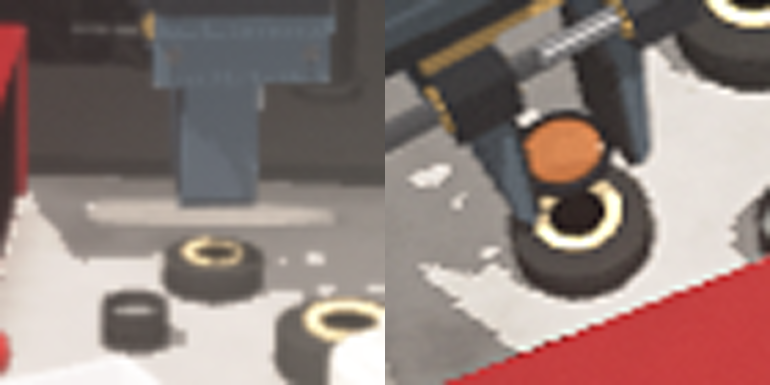

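View pics/w17.png

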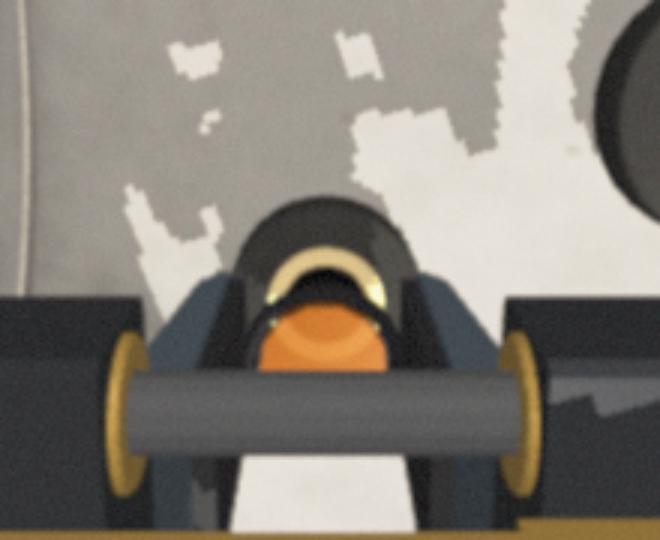

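Request:
move_arm(rows=[{"dx":0.0,"dy":0.07,"dz":0.0,"ax":0.0,"ay":0.0,"az":0.0,"jaw":-1},{"dx":0.0,"dy":0.06,"dz":0.0,"ax":0.0,"ay":0.0,"az":0.0,"jaw":-1},{"dx":0,"dy":0,"dz":0,"ax":0,"ay":0,"az":0,"jaw":-1},{"dx":0,"dy":0,"dz":0,"ax":0,"ay":0,"az":0,"jaw":-1}])

```text
t: 17.85
eef_pos: [698.8, -110.4, -6.5]
ee_rot: [-90.1, 0.0, -110.0]
contact_force: [0.5, -0.7, -0.1]
finger_gap: 0.332
```

```bash
python3 - <<'E'
from station import arm,capture
from h import *
np.set_printoptions(precision=1,suppress=True)
D=capture("side");S=capture("scene");c=capture("wrist");s=arm.get_state();print(s["t"],s["eef_pos"],s["ee_rot"],s["contact_force"],s["finger_gap"])
pickle.dump(S,open("pics/S18.pkl","wb"))
a=cv2.resize(D["frame"][130:200,280:350,::-1],None,fx=5.5,fy=5.5,interpolation=2);b=cv2.resize(S["frame"][220:290,180:250,::-1],None,fx=5.5,fy=5.5,interpolation=2)
cv2.imwrite("pics/sd18.png",np.hstack([a,b]));cv2.imwrite("pics/w18.png",cv2.resize(c["frame"][120:300,210:430,::-1],None,fx=3,fy=3))
f=S["frame"].astype(int);m=((f[...,0]>f[...,2]+70)&(f[...,1]>f[...,2]+20)&(f[...,0]<235)).astype(np.uint8);m[:235]=0;m[275:]=0;m[:,:195]=0;m[:,235:]=0
n,l,st,ce=cv2.connectedComponentsWithStats(m);i=1+st[1:,4].argmax();print(st[i],ce[i],atz(S,*ce[i],30),"S ring at",atz(S,215.2,258.5,18))
E
```

```text
18.0 [ 699.6 -110.5   -5.4] [ -90.    0. -110.] [ 0.4 -0.1  0.1] 0.33350494060121927
[207 250  14  11 123] [213.6 255.1] [ 698.2 -109.    30. ] S ring at [ 697.7 -110.2   18. ]
```

View pics/sd18.png

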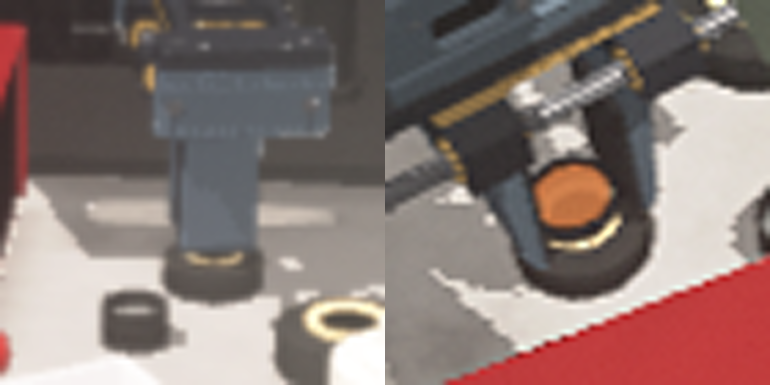

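View pics/w18.png

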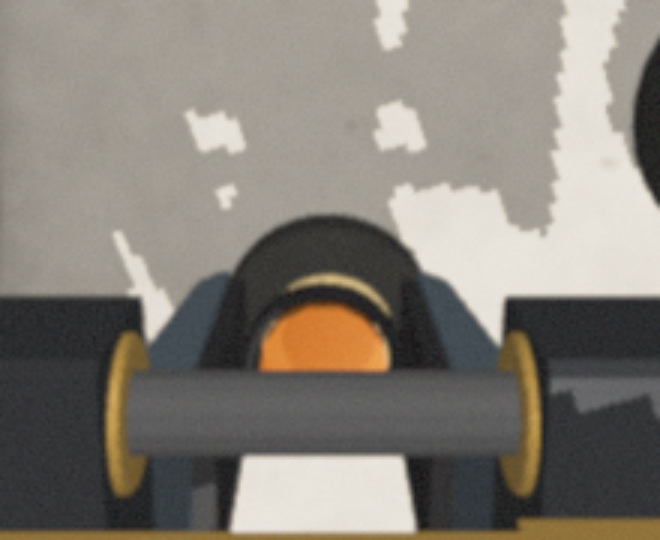

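Alignment is within about 1.3 mm. I'll shift +1.2 mm along tool x and creep down.

Request:
move_arm(rows=[{"dx":0.006,"dy":0.015,"dz":0.0,"ax":0.0,"ay":0.0,"az":0.0,"jaw":-1},{"dx":0.0,"dy":0.01,"dz":0.0,"ax":0.0,"ay":0.0,"az":0.0,"jaw":-1},{"dx":0,"dy":0,"dz":0,"ax":0,"ay":0,"az":0,"jaw":-1},{"dx":0,"dy":0,"dz":0,"ax":0,"ay":0,"az":0,"jaw":-1}])

```text
t: 18.4
eef_pos: [698.7, -111.7, -11.0]
ee_rot: [-90.0, 0.0, -110.0]
contact_force: [-0.9, 0.1, -0.8]
finger_gap: 0.329
```

Request:
move_arm(rows=[{"dx":0,"dy":0.005,"dz":0,"ax":0,"ay":0,"az":0,"jaw":-1},{"dx":0,"dy":0,"dz":0,"ax":0,"ay":0,"az":0,"jaw":-1}])

```text
t: 18.6
eef_pos: [698.7, -111.6, -12.0]
ee_rot: [-90.0, 0.0, -110.0]
contact_force: [0.9, -0.2, -0.5]
finger_gap: 0.332
```

Request:
move_arm(rows=[{"dx":0,"dy":0.005,"dz":0,"ax":0,"ay":0,"az":0,"jaw":-1},{"dx":0,"dy":0,"dz":0,"ax":0,"ay":0,"az":0,"jaw":-1}])

```text
t: 18.8
eef_pos: [698.8, -111.6, -12.9]
ee_rot: [-90.0, 0.0, -110.0]
contact_force: [0.8, -0.1, -0.0]
finger_gap: 0.335
```

```bash
python3 - <<'E'
from station import arm,capture
from h import *
np.set_printoptions(precision=1,suppress=True)
D=capture("side");S=capture("scene");c=capture("wrist");s=arm.get_state();print(s["t"],s["eef_pos"],s["ee_rot"],s["contact_force"],s["finger_gap"])
a=cv2.resize(c["frame"][180:250,280:350,::-1],None,fx=5.5,fy=5.5,interpolation=2);b=cv2.resize(S["frame"][220:290,180:250,::-1],None,fx=5.5,fy=5.5,interpolation=2)
cv2.imwrite("pics/sd19.png",np.hstack([a,b]))
E
```

```text
18.95 [ 698.7 -111.6  -12.9] [ -90.    0. -110.] [-0.2  0.4  0.1] 0.33152987856867716
```

View pics/sd19.png

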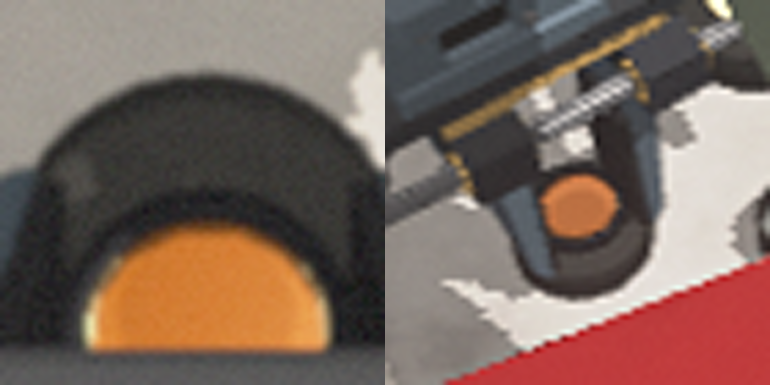

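Request:
move_arm(rows=[{"dx":0,"dy":0.004,"dz":0,"ax":0,"ay":0,"az":0,"jaw":-1},{"dx":0,"dy":0,"dz":0,"ax":0,"ay":0,"az":0,"jaw":-1}])

```text
t: 19.15
eef_pos: [698.9, -111.6, -13.0]
ee_rot: [-90.0, 0.0, -110.0]
contact_force: [-1.7, 0.1, 3.3]
finger_gap: 0.333
```

Contact shows as 3.3 N upward, so I'll release.

Request:
move_arm(rows=[{"dx":0,"dy":-0.002,"dz":0,"ax":0,"ay":0,"az":0,"jaw":-0.2},{"dx":0,"dy":0,"dz":0,"ax":0,"ay":0,"az":0,"jaw":0},{"dx":0,"dy":0,"dz":0,"ax":0,"ay":0,"az":0,"jaw":0.15},{"dx":0,"dy":0,"dz":0,"ax":0,"ay":0,"az":0,"jaw":0.15}])

```text
t: 19.55
eef_pos: [698.7, -111.7, -13.6]
ee_rot: [-90.0, 0.0, -110.0]
contact_force: [1.1, 0.3, -0.0]
finger_gap: 0.571
```

Request:
move_arm(rows=[{"dx":0,"dy":-0.05,"dz":0,"ax":0,"ay":0,"az":0,"jaw":0.15},{"dx":0,"dy":-0.15,"dz":0,"ax":0,"ay":0,"az":0,"jaw":0.15},{"dx":0,"dy":-0.2,"dz":0,"ax":0,"ay":0,"az":0,"jaw":0.15},{"dx":0,"dy":-0.2,"dz":0,"ax":0,"ay":0,"az":0,"jaw":0.15},{"dx":0,"dy":-0.2,"dz":0,"ax":0,"ay":0,"az":0,"jaw":0.15}])

```text
t: 20.05
eef_pos: [698.7, -111.7, 149.2]
ee_rot: [-90.0, 0.0, -110.0]
contact_force: [0.3, 0.2, -0.8]
finger_gap: 0.577
```

Request:
move_arm(rows=[{"dx":0,"dy":0,"dz":-0.2,"ax":0,"ay":0,"az":0,"jaw":0.15},{"dx":0,"dy":0,"dz":-0.2,"ax":0,"ay":0,"az":0,"jaw":0.15},{"dx":0,"dy":0,"dz":0,"ax":0,"ay":0,"az":0,"jaw":0.15},{"dx":0,"dy":0,"dz":0,"ax":0,"ay":0,"az":0,"jaw":0.15}])

```text
t: 20.45
eef_pos: [623.6, -84.3, 148.0]
ee_rot: [-89.9, 0.0, -110.0]
contact_force: [0.2, 0.1, -0.7]
finger_gap: 0.575
```

```bash
python3 - <<'E'
from station import arm,capture
from h import *
np.set_printoptions(precision=1,suppress=True)
S=capture("scene");D=capture("side");c=capture("wrist");s=arm.get_state();print(s["t"],s["eef_pos"],s["contact_force"],s["finger_gap"])
a=cv2.resize(c["frame"][60:210,240:390,::-1],(390,390),interpolation=2);b=cv2.resize(S["frame"][190:290,190:350,::-1],(624,390)[:2],interpolation=2)[:,:400]
cv2.imwrite("pics/sd20.png",np.hstack([a,b]));cv2.imwrite("pics/w20.png",c["frame"][:,:,::-1])
P=pts(c)
for x,n in ((c,'w'),(S,'s'),(D,'d')):
    f=x["frame"].astype(int);m=((f[...,0]>f[...,2]+60)&(f[...,1]>f[...,2]+15)).astype(np.uint8)
    u,v=map(int,proj(x,[699,-111,24]));M=np.zeros_like(m);M[v-22:v+22,u-22:u+22]=m[v-22:v+22,u-22:u+22]
    k,l,st,ce=cv2.connectedComponentsWithStats(M);i=1+st[1:,4].argmax();print(n,(u,v),st[i],ce[i],atz(x,*ce[i],24))
    if n=='w':
        ys,xs=np.nonzero(l==i);Q=P[ys,xs];A=np.c_[Q[:,:2]-Q[:,:2].mean(0),np.ones(len(Q))];print("plane",np.linalg.lstsq(A,Q[:,2],rcond=None)[0])
        g=c["depth"];
kn=proj(S,[528.5,-236,50]);print("knob expected",kn)
E
```

```text
20.6 [625.1 -84.8 147.2] [ 0.4 -0.4 -0.2] 0.5731665435304781
w (317, 114) [305 102  26  26 532] [317.5 114.7] [ 698.5 -111.    24. ]
plane [-0.8  0.3 25.3]
s (214, 256) [208 252  14  11 126] [214.5 257.1] [ 697.5 -109.2   24. ]
d (317, 173) [314 172   9   4  28] [318.  173.3] [ 699.1 -111.2   24. ]
knob expected (np.float64(329.8668427045882), np.float64(244.9206208606636))
```

View pics/sd20.png

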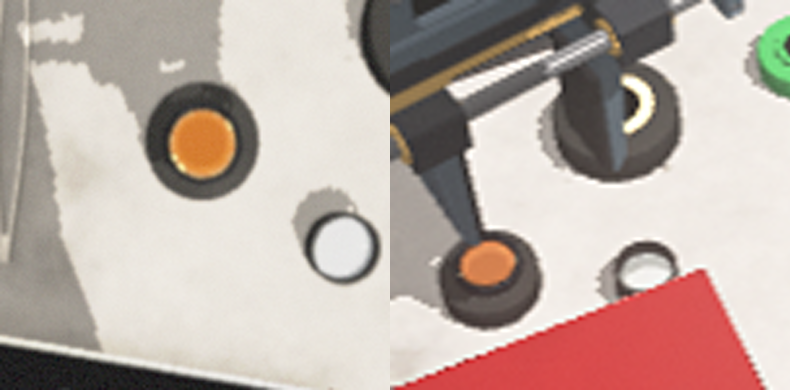

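View pics/w20.png

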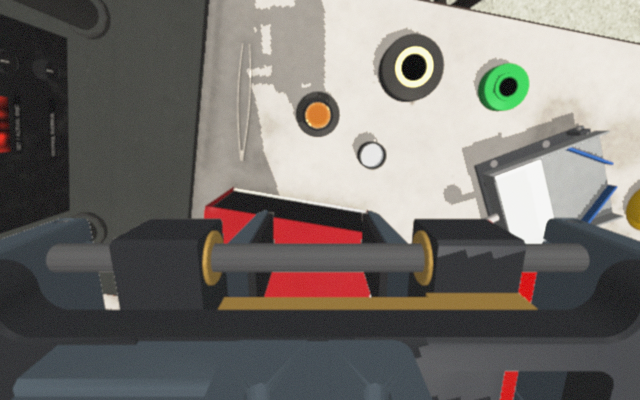

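The filter looks concentric on the puck, but the plane fit's slope is suspect, so I'll recheck flatness robustly.

```bash
python3 - <<'E'
from station import arm,capture
from h import *
np.set_printoptions(precision=2,suppress=True)
c=capture("wrist");S=capture("scene");D=capture("side");P=pts(c)
Q=P[104:126,307:329].reshape(-1,3);d=c["depth"][104:126,307:329].ravel();print((d==0).sum(),np.percentile(Q[:,2],[0,5,25,50,75,95,100]))
for v in range(104,127,3): print(P[v,305:330:3,2])
Q=Q[(d>0)&(np.hypot(Q[:,0]-698.7,Q[:,1]+111)<13)&(Q[:,2]<40)];A=np.c_[Q[:,:2]-[698.7,-111],np.ones(len(Q))]
from scipy.optimize import least_squares
r=least_squares(lambda k:A@k-Q[:,2],[0,0,24],loss='soft_l1');print("plane",r.x)
R=pts(S);print("scene z filter",R[254:260,211:219,2])
def kn(c,b):
    f=c["frame"].astype(int);l,t,r,bb=b;s=f[t:bb,l:r];m=((s[...,0]>s[...,1]+50)&(s[...,0]>s[...,2]+50)).astype(np.uint8)
    v,u=np.nonzero(m);(x,y),r=cv2.minEnclosingCircle(np.c_[u,v].astype(np.float32));return x+l,y+t,len(u)
print("knob now",kn(S,(320,236,342,253)),kn(D,(270,184,284,200)),"start 329.7,245.3 / 275.0,190.5")
E
```

```text
3 [ 15.96  21.18  22.39  22.92  23.37  24.23 348.96]
[14.94 23.21 17.05 23.54 22.65 24.15 22.48 22.84 23.5 ]
[23.51 17.34 22.62 21.51 23.   23.78 23.27 21.86 22.09]
[23.35 21.74 21.69 23.42 23.68 22.84 23.89 23.76 16.93]
[23.56 22.69 23.98 22.97 23.01 22.18 22.7  22.1  22.45]
[23.26 22.43 22.83 21.81 23.31 22.97 24.6  23.52 22.28]
[24.05 22.98 22.68 21.47 23.66 23.4  22.07 22.44 17.38]
[22.95 16.91 23.33 23.75 22.32 23.9  22.37 22.98 23.94]
[15.08 22.98 18.06 23.6  22.42 23.19 22.49 22.24 15.81]
plane [ 0.   -0.   22.88]
scene z filter [[22.06 23.92 22.1  22.33 23.62 21.33 23.53 22.03]
 [21.13 20.25 24.47 21.2  22.12 23.07 23.39 20.44]
 [18.2  20.05 23.48 22.35 21.36 22.28 21.55 21.3 ]
 [24.83 21.11 21.24 21.28 21.78 22.4  22.03 24.02]
 [23.99 20.4  23.87 21.76 23.82 22.37 23.86 23.05]
 [22.41 21.59 21.67 21.25 20.97 23.89 20.35 23.01]]
knob now (329.5, 245.5, 115) (275.0, 190.5, 127) start 329.7,245.3 / 275.0,190.5
```

The filter is flat, with its top at about 23 mm, and it is centred. The knob is back at its starting pixels and the arm is clear. Handing in.

```bash
python3 -c "
from station import arm
print(arm.hand_in())"
```

```text
the job is handed in; nothing more can be done
None
```

The filter is lying flat and centred on the small black sensor, the tray is back level, and the job was handed in at about 21 s. The hand-in reports no verdict, so this rests on my own last checks.

**What I did**
- I gripped the red knob and tipped the tray about 24°. The filter slid into the corner between the fences, and I lowered the tray level before letting go.
- I picked the filter out along the tray's long axis and set it on the smaller black sensor with the cream ring, releasing at a 3.3 N contact. I then rose clear and backed off.

**Last checks**
- **Centring:** the three cameras put the filter within about 1–2 mm of the sensor's window centre as measured before placing, (699, -111).
- **Flatness:** the filter's top is at about 23 mm (24 mm expected for 18 + 6), with no measurable tilt.
- **Tray:** the knob is back at its starting pixels to within 0.2.
- **Clearance:** the gripper is about 80 mm away and well above the sensor, with no contact force.

**What failed or disagreed**
- The first grasp of the knob closed above the ball without touching it. The camera depths put the real fingertips about 28–30 mm behind the stated tool point, so I went lower and it held.
- One flatness fit gave a false tilt because stray depth pixels were included. The robust refit showed the filter level.
- Some single position readings were off by several millimetres, so I relied on readings taken after the arm had settled.

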